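Sort mixed spindle screws by thread hand

TASK

Left-hand and right-hand spindle screws from the capping machine have got mixed in one carton. Sort them by trying each in the test nuts of the two nut holders: run every screw about 20 mm deep into a nut of its own hand and let go of it there, standing upright; never force one that will not go. Leave the bottles and the tape roll where they are.

Things in the scene. Friction and masses are not known exactly. Their poses are not given: they have to be found in the camera images.
- screw_1 (a point): loose steel screw, head up in a hole of the mixed carton, 87 mm long, 0.45 kg; thread hand not told. The point is the centre of its hex head (38 mm across flats, 32 mm high): 71 mm above the threaded end, 21 above the underside of the round flange, 16 above the flange's top, 16 below the head's top. z: axis, up; one pair of flats faces +x and -x, the others at 60 degree steps
- screw_2 (a point): loose steel screw, head up in a hole of the mixed carton, 87 mm long, 0.45 kg; thread hand not told. The point is the centre of its hex head (38 mm across flats, 32 mm high): 71 mm above the threaded end, 21 above the underside of the round flange, 16 above the flange's top, 16 below the head's top. z: axis, up; one pair of flats faces +x and -x, the others at 60 degree steps
- screw_3 (a point): loose steel screw, head up in a hole of the mixed carton, 87 mm long, 0.45 kg; thread hand not told. The point is the centre of its hex head (38 mm across flats, 32 mm high): 71 mm above the threaded end, 21 above the underside of the round flange, 16 above the flange's top, 16 below the head's top. z: axis, up; one pair of flats faces +x and -x, the others at 60 degree steps
- screw_1_body: the whole of that screw; origin on the axis at the threaded end, z up, x as above. Under the head a flange 49 mm in diameter, 5 mm thick, then 50 mm of shank, its lowest 37 mm with a very coarse round thread: 30 mm over the crests, 21 at the root, three starts, lead 36 mm per turn; produced to the end face, the ridges' centre lines stand at +x and 120 degrees to either side
- screw_2_body: the whole of that screw; origin on the axis at the threaded end, z up, x as above. Under the head a flange 49 mm in diameter, 5 mm thick, then 50 mm of shank, its lowest 37 mm with a very coarse round thread: 30 mm over the crests, 21 at the root, three starts, lead 36 mm per turn; produced to the end face, the ridges' centre lines stand at +x and 120 degrees to either side
- screw_3_body: the whole of that screw; origin on the axis at the threaded end, z up, x as above. Under the head a flange 49 mm in diameter, 5 mm thick, then 50 mm of shank, its lowest 37 mm with a very coarse round thread: 30 mm over the crests, 21 at the root, three starts, lead 36 mm per turn; produced to the end face, the ridges' centre lines stand at +x and 120 degrees to either side
- right_nut_1 (a point): right-hand test nut for the screws' thread, one of two 75 mm apart in the right holder: fixed, upright, 50 mm across flats, 24 mm high. The point: centre of its top face, 92 mm above the table. Set on it, a screw sinks 1 to 10 mm, by its angle, until threads meet; play 2 mm along the axis, 1.5 mm sideways. Produced to the top face, its ridges stand at +x and 120 degrees to either side
- right_nut_2 (a point): right-hand test nut for the screws' thread, one of two 75 mm apart in the right holder: fixed, upright, 50 mm across flats, 24 mm high. The point: centre of its top face, 92 mm above the table. Set on it, a screw sinks 1 to 10 mm, by its angle, until threads meet; play 2 mm along the axis, 1.5 mm sideways. Produced to the top face, its ridges stand at +x and 120 degrees to either side
- left_nut_1 (a point): left-hand test nut for the screws' thread, one of two 75 mm apart in the left holder: fixed, upright, 50 mm across flats, 24 mm high. The point: centre of its top face, 92 mm above the table. Set on it, a screw sinks 1 to 10 mm, by its angle, until threads meet; play 2 mm along the axis, 1.5 mm sideways. Produced to the top face, its ridges stand at +x and 120 degrees to either side
- left_nut_2 (a point): left-hand test nut for the screws' thread, one of two 75 mm apart in the left holder: fixed, upright, 50 mm across flats, 24 mm high. The point: centre of its top face, 92 mm above the table. Set on it, a screw sinks 1 to 10 mm, by its angle, until threads meet; play 2 mm along the axis, 1.5 mm sideways. Produced to the top face, its ridges stand at +x and 120 degrees to either side
- right_holder: right holder: fixed steel weldment, 180 mm (x) by 80 mm (y), its bar carries two right-hand nuts at x = -37.5 and 37.5 mm (plain nuts). Origin on the table under its middle. Turned clockwise seen from above, a right-hand screw follows the thread down 36 mm per turn and stays where it is left; one of the other hand blocks within 7 mm. If it blocks at once, back off and try from another angle
- left_holder: left holder: fixed steel weldment, 180 mm (x) by 80 mm (y), its bar carries two left-hand nuts at x = -37.5 and 37.5 mm (told by a round flange 64 mm wide under each). Origin on the table under its middle. Turned anticlockwise seen from above, a left-hand screw follows the thread down 36 mm per turn and stays where it is left; one of the other hand blocks within 7 mm. If it blocks at once, back off and try from another angle
- mixed_carton_top (a point): the carton with the mixed screws: fixed kraft carton, 200 mm (x) by 138 mm (y), 65 mm high, its top a flat insert with 3 x 2 square holes 37 mm wide (at x = -62, 0, 62 mm and y = -31, 31 mm from the point). The point is the centre of its top face. Screws hang in holes by their flanges, shank down; two bottles stand in other holes
- bottle_tray_top (a point): obstacle: fixed square cream carton, 138 mm square, 65 mm high, with two bottles standing in two of its four holes. The point is the centre of its top face
- bottle_1_mid (a point): bystander: amber bottle, 33 mm in diameter, 100 mm tall, standing loose on the floor of the mixed carton, 4 mm above the table, sticking up through a corner hole; the point is half-way up. To be left where it stands
- bottle_2_mid (a point): bystander: amber bottle, 33 mm in diameter, 100 mm tall, standing loose on the floor of the mixed carton, 4 mm above the table, sticking up through a middle hole; the point is half-way up. To be left where it stands
- bottle_3_mid (a point): bystander: white bottle, 33 mm in diameter, 100 mm tall, standing loose in the square carton, sticking up through a hole; the point is half-way up. To be left where it stands
- bottle_4_mid (a point): bystander: amber bottle, 33 mm in diameter, 100 mm tall, standing loose in the square carton, sticking up through a hole; the point is half-way up. To be left where it stands
- bottle_5_mid (a point): bystander: white bottle, 40 mm in diameter, 105 mm tall, standing loose on the table; the point is half-way up. To be left where it stands
- tape_roll_mid (a point): bystander: roll of packing tape lying flat on the table, 90 mm across, 24 mm high; the point is its centre. To be left where it lies
Mind the look-alikes: they are no part of the job. What is shaped like the screw_2_body but red or turquoise is not meant.

How it is judged:
By the outcome, as a careful person would: the job done as asked, in the order asked, and still so for the second after the job is handed in, with the robot touching nothing.
It also fails if it takes over 72 s, if anything falls off the work surface, if the arm or the gripper's body presses on something with over 40 N, if the wrist force passes 120 N, or if a joint passes its speed limit or range.

ROBOT

A 6-joint arm with a two-finger parallel gripper is mounted at the origin on the work surface. World frame = base frame: x ahead of the robot, y to its left, z up, the work surface at z = 0. Lengths are in mm, angles in rad, forces in N, time in s.
With the tool pointing down it reaches from about 275 to 1000 mm from the base axis. Payload 8.4 kg.
Tool frame: the origin (TCP) lies midway between the tips of the shut fingers; the grasp point (between the pads) lies 19 mm behind it; y points along the fingers, z is the direction in which the jaws open and shut, and the axes are right-handed (so a half turn about y gives the same grasp; the last joint's range is limited). The gripper opens to 85 mm and grips with 20 to 120 N. Pads are 22 mm wide; open, the fingers measure 114 mm over their backs; the gripper's body (76 mm by 85 mm) begins 54 mm behind the grasp point. The pads swing forward as they close: fully open they stand 13 mm farther back than shut.
Start: joints at [-1.164, 0.353, 1.633, -0, 1.155, -0.002], TCP at [248.442, -573.502, 231.281] pointing down, gripper open.
Joint ranges: [-2.63, 2.63], [-0.92, 2.1], [0.06, 2.66], [-1.3, 4.44], [0, 2.69], [-3.02, 3.02]. Speed limits (rad/s): [2.22, 2.22, 2.79, 3.14, 3.14, 3.14].

INTERFACE

Orientations are given as [roll, pitch, yaw] about the fixed x, y, z axes, in that order (R = Rz(yaw) Ry(pitch) Rx(roll)).
In Python, from rig import r, imaging gives the robot as it stands. The module is installed in compiled form; this text tells all that it offers.
- The arm moves only by the tool send_rows, never from a script. Its argument "series" is a list of rows, each a list of 6 numbers: the shift along the tool's x, y, z in m, then the turn, a rotation vector about the tool's x, y, z in degrees. In form: [[dx, dy, dz, ax, ay, az], ...]. A call has 1 to 8 rows; each row shifts and turns the commanded pose from where the row before left it, along the tool's axes as they then stand; what a row does not reach is not made up. A row lasts 1/10 s, in which the tool goes at most 50 mm and 8.59 degrees, less where a joint would pass 70% of its speed; a pose out of reach is approached as far as the arm can. A call is refused whole if a number of a shift passes 0.05 or a number of a turn 8.59, either way. A call with a gripper value outside its range is refused whole. "gripper" is the opening, from 0 (shut) to 1 (fully open), set as the call begins (left out, the last holds). The fingers move at their own pace and stop on an object; "squeeze" is the grip in N (left out, the last holds). Time passes only in rows, so rows that do not move let the fingers close. It gives the time, the measured TCP pose, the force and the opening at its end, in the units of the state.
- r.sense(): the state, without advancing time (a new reading comes with each control period).
- imaging.grab_frame(name): name is "scene" or "top" or "wrist"; returns a dict with "frame" (420x560x3 uint8, red, green, blue), "depth" (420x560 float32, mm along the optical axis (not along the pixel's ray), 0 where there is no reading), "intrinsics" (3x3 intrinsics, pixels), "distortion" ([k1, k2, p1, p2, k3] as OpenCV has them; the pictures are not rectified), "origin" and "rotation" of the camera in the world. Camera axes: x right, y down, z forward; pixel columns grow to the right and rows downward; lengths in mm; the calibration is good to about 2 mm. A picture is of the moment at which its call begins.
- r.sign_off(): hands the job in, once; it reports no verdict.
The state is a dict: "clock": time; "qpos": joint angles; "qvel": joint speeds; "joint_efforts": joint torques, N m; "eef_pos": TCP position; "tcp_rot": TCP orientation; "contact_force": force on the tool from outside, world axes, zero at the start; "wrist_torque": the same for the moment, N m; "opening": opening from 0.0 (shut) to 1.0 (fully open).
Only numpy, scipy, OpenCV 4.12 (cv2) and the standard library are available. Lean on these libraries where they do the work, as an engineer would, in place of code of your own. Each camera call takes 0.05 s, during which the arm holds its last target.

## Working session

There is one attempt and no reset: what is moved stays moved. The work goes in short steps, Python scripts to look and compute and a tool call to move; the robot and the scene stay as the last step left them, time stands still between calls to the robot, and variables do not carry over. Pictures are saved under pics/ and viewed, and the job is handed in when it is done.

Besides the shell and the picture viewer there is one more tool, called after "Emit:" as name(argument=value, ...), one argument or row to a line, values as JSON. send_rows: Moves the arm, as the interface text tells. Its arguments: {"type":"object","properties":{"series":{"type":"array","items":{"type":"array","items":{"type":"number"}}},"gripper":{"type":"number"},"squeeze":{"type":"number"}},"required":["series"]}

```bash
ls; mkdir -p pics; python3 - <<'E'
from rig import r, imaging
import cv2
s=r.sense(); print(s)
for n in ["scene","top","wrist"]:
    f=imaging.grab_frame(n)
    cv2.imwrite(f"pics/{n}0.png",f["frame"][:,:,::-1])
    import numpy as np
    np.savez(f"pics/{n}0.npz",**f)
    print(n,f["origin"],f["rotation"],f["intrinsics"],f["distortion"])
E
```

```text
pics
{'clock': 0.0, 'qpos': array([-1.16439772e+00,  3.53674401e-01,  1.63410112e+00,  4.17203251e-06,
        1.15515988e+00, -2.42023647e-03]), 'qvel': array([ 5.48594743e-04, -2.14207374e-04, -1.50752338e-03, -5.61541690e-05,
        1.44991163e-03, -4.78632655e-04]), 'joint_efforts': array([-1.58731593e-03, -6.05253696e+01, -3.42067802e+01,  1.41144415e-04,
        9.50746879e-03,  1.65377480e-05]), 'eef_pos': array([ 248.26753061, -573.09066552,  230.55938869]), 'tcp_rot': array([-1.57213907e+00,  7.06432490e-06, -2.73277551e+00]), 'contact_force': array([ 0.69536778,  0.37989767, -0.05880444]), 'wrist_torque': array([ 0.00069756,  0.0280408 , -0.02383985]), 'opening': 1.0037042146373745}
scene [1339.95507697  -72.82928774 1245.52920013] [-2.58368837 -0.00873272  1.48148282] [[451.70196808   0.         278.53771286]
 [  0.         451.70196808 199.43360446]
 [  0.           0.           1.        ]] [-0.08577353  0.          0.          0.          0.        ]
top [ 336.80620674  -15.59064857 1662.24801772] [-2.96571951  0.01188807 -1.5836113 ] [[452.34132166   0.         274.28668345]
 [  0.         452.34132166 205.37773958]
 [  0.           0.           1.        ]] [-0.00362178  0.          0.          0.          0.        ]
wrist [ 309.22751692 -547.18454318  373.31913486] [ 2.87460852e+00  2.12387254e-03 -1.16289275e+00] [[350.4831445    0.         283.16005352]
 [  0.         350.4831445  206.74889617]
 [  0.           0.           1.        ]] [-0.03028945  0.          0.          0.          0.        ]
```

View pics/scene0.png

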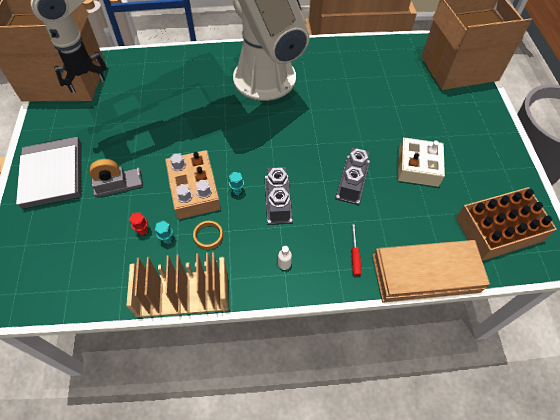

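View pics/top0.png

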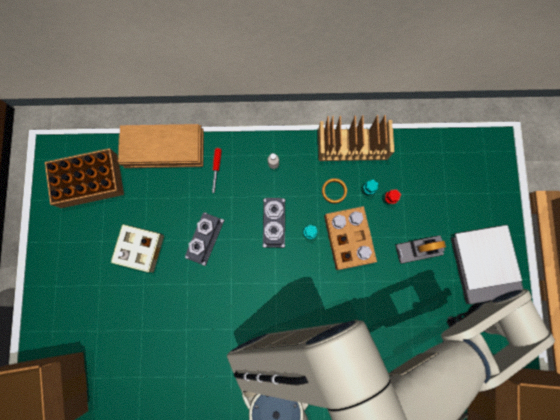

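View pics/wrist0.png

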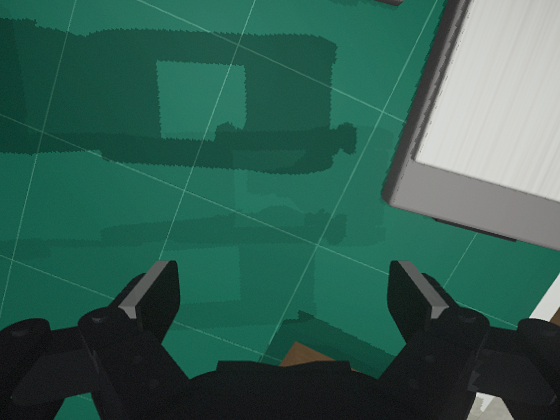

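```bash
python3 - <<'E'
import cv2
t=cv2.imread("pics/top0.png"); s=cv2.imread("pics/scene0.png")
cv2.imwrite("pics/t1.png",cv2.resize(t[170:290,170:400],None,fx=3.4,fy=3.4,interpolation=cv2.INTER_CUBIC))
cv2.imwrite("pics/s1.png",cv2.resize(s[130:270,150:400],None,fx=3.2,fy=3.2,interpolation=cv2.INTER_CUBIC))
E
```

```text
(no output)
```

View pics/t1.png

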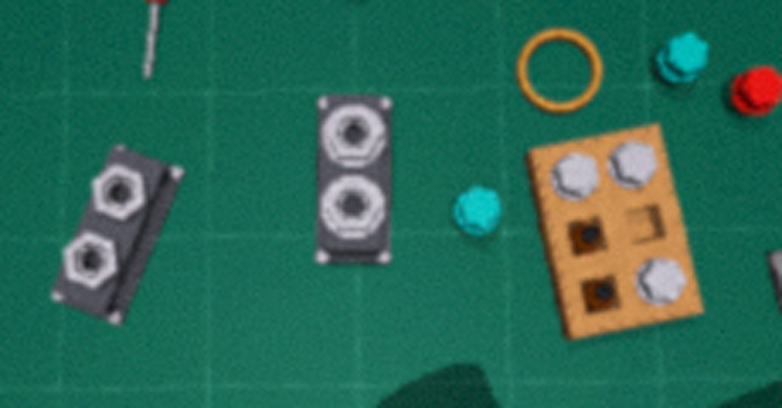

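View pics/s1.png

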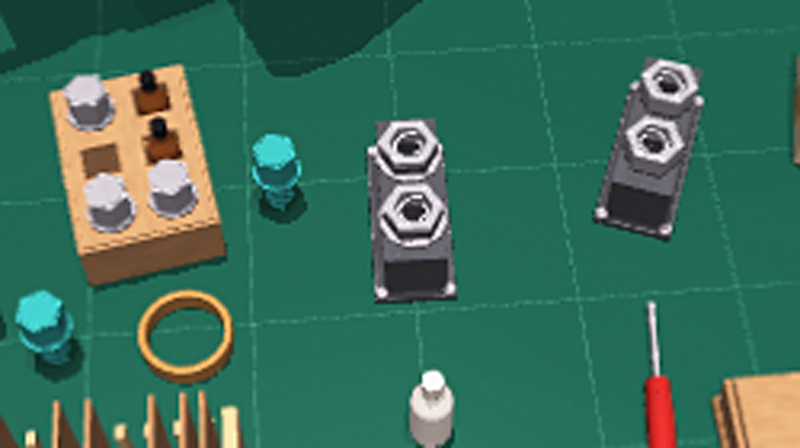

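```bash
cat > h.py <<'E'
import numpy as np, cv2
from scipy.spatial.transform import Rotation as Ro
def R(rpy): return Ro.from_euler('xyz',rpy).as_matrix()
def ray(f,uv):
    p=cv2.undistortPoints(np.array(uv,float).reshape(-1,1,2),f["intrinsics"],f["distortion"]).reshape(-1,2)
    return np.c_[p,np.ones(len(p))]@R(f["rotation"]).T
def onz(f,uv,z):
    d=ray(f,uv); o=np.asarray(f["origin"]); t=(z-o[2])/d[:,2]; return o+d*t[:,None]
def proj(f,P):
    M=R(f["rotation"]); rv,_=cv2.Rodrigues(M.T); t=-M.T@np.asarray(f["origin"])
    return cv2.projectPoints(np.array(P,float).reshape(-1,3),rv,t,f["intrinsics"],f["distortion"])[0].reshape(-1,2)
def cloud(f):
    h,w=f["depth"].shape; u,v=np.meshgrid(np.arange(w),np.arange(h))
    p=cv2.undistortPoints(np.stack([u.ravel(),v.ravel()],1).astype(float).reshape(-1,1,2),f["intrinsics"],f["distortion"]).reshape(-1,2)
    d=f["depth"].ravel(); P=np.c_[p*d[:,None],d]@R(f["rotation"]).T+np.asarray(f["origin"])
    return P.reshape(h,w,3)
def load(n): return dict(np.load(n))
E
python3 - <<'E'
from h import *
f=load("pics/top0.npz")
def c(u,v): return (170+u/3.4,170+v/3.4)
print(onz(f,[c(575,175),c(632,163),c(660,280)],102).round(1))
print(onz(f,[c(585,237),c(600,293),c(648,225)],65).round(1))
print("nuts",onz(f,[c(120,190),c(90,258),c(353,131),c(352,204)],92).round(1))
print("carton corners",onz(f,[c(526,150),c(658,126),c(703,310),c(568,338)],65).round(1))
print(onz(f,[c(478,205)],80),onz(f,[c(560,70)],20))
E
```

```text
[[ 554.1 -225.2  102. ]
 [ 565.7 -283.9  102. ]
 [ 445.9 -306.8  102. ]]
[[ 494.1 -238.1   65. ]
 [ 436.  -251.3   65. ]
 [ 505.7 -304.    65. ]]
nuts [[546.7 242.2  92. ]
 [477.  272.   92. ]
 [604.8   1.3  92. ]
 [528.8   3.3  92. ]]
carton corners [[ 586.5 -179.8   65. ]
 [ 610.  -319.3   65. ]
 [ 417.1 -356.5   65. ]
 [ 390.4 -216.6   65. ]]
[[ 527.36641933 -126.84960289   80.        ]] [[ 681.18169126 -224.27455722   20.        ]]
```

```bash
cat >> h.py <<'E'
def plan(tx,ty,tz,yaw_deg,n,s=None):
    """print n rows moving from the present (or s=(x,y,z,yaw)) to target"""
    if s is None:
        from rig import r
        st=r.sense(); s=(*st["eef_pos"],np.degrees(st["tcp_rot"][2])); print("from",np.round(s,1),np.round(st["tcp_rot"],4))
    d=np.array([tx,ty,tz])-np.array(s[:3]); dy=yaw_deg-s[3]
    rows=[]
    for i in range(n):
        y=np.radians(s[3]+dy*i/n); st_=d/n/1000
        rows.append([round(float(np.cos(y)*st_[0]+np.sin(y)*st_[1]),4),round(float(-st_[2]),4),round(float(-np.sin(y)*st_[0]+np.cos(y)*st_[1]),4),0,round(float(-dy/n),2),0])
    print(rows)
E
python3 - <<'E'
from h import *
plan(440,-225,231,-117.5,8)
E
```

```text
from [ 248.3 -573.2  230.7 -156.6] [-1.5719 -0.     -2.7328]
[[-0.0393, -0.0, -0.0304, 0, -4.88, 0], [-0.0417, -0.0, -0.027, 0, -4.88, 0], [-0.0439, -0.0, -0.0233, 0, -4.88, 0], [-0.0457, -0.0, -0.0195, 0, -4.88, 0], [-0.0472, -0.0, -0.0155, 0, -4.88, 0], [-0.0483, -0.0, -0.0114, 0, -4.88, 0], [-0.0491, -0.0, -0.0073, 0, -4.88, 0], [-0.0496, -0.0, -0.0031, 0, -4.88, 0]]
```

Emit:
send_rows(
  series=[
    [-0.039, 0, -0.03, 0, -4.9, 0],
    [-0.042, 0, -0.027, 0, -4.9, 0],
    [-0.044, 0, -0.023, 0, -4.9, 0],
    [-0.046, 0, -0.0195, 0, -4.9, 0],
    [-0.047, 0, -0.0155, 0, -4.9, 0],
    [-0.048, 0, -0.0115, 0, -4.9, 0],
    [-0.049, 0, -0.007, 0, -4.9, 0],
    [-0.049, 0, -0.003, 0, -4.9, 0],
  ],
)

```text
clock: 0.95
eef_pos: [440.4, -224.8, 231.3]
tcp_rot: [-1.571, 0.0, -2.045]
contact_force: [0.4, -0.3, -0.2]
opening: 1.003
```

```bash
cat >> h.py <<'E'
def snap(n,name="wrist"):
    from rig import r,imaging
    f=imaging.grab_frame(name); s=r.sense()
    np.savez(f"pics/{n}.npz",**f); cv2.imwrite(f"pics/{n}.png",f["frame"][:,:,::-1])
    print("t",s["clock"].round(2) if hasattr(s["clock"],"round") else s["clock"],"pos",s["eef_pos"].round(1),"rot",np.degrees(s["tcp_rot"]).round(2),"q",s["qpos"].round(3),"F",s["contact_force"].round(1),"T",s["wrist_torque"].round(2),"op",round(s["opening"],3),"cam",np.round(f["origin"],1))
    return f
E
python3 -c "
from h import *
f=snap('w1')"
```

```text
t 1.0 pos [ 443.2 -219.3  231.3] rot [ -90.      0.21 -116.78] q [-0.465  0.149  1.906  0.004  1.087  0.   ] F [2.9 5.  0.2] T [ 0.09 -0.14  0.08] op 1.0 cam [ 470.5 -165.7  374. ]
```

View pics/w1.png

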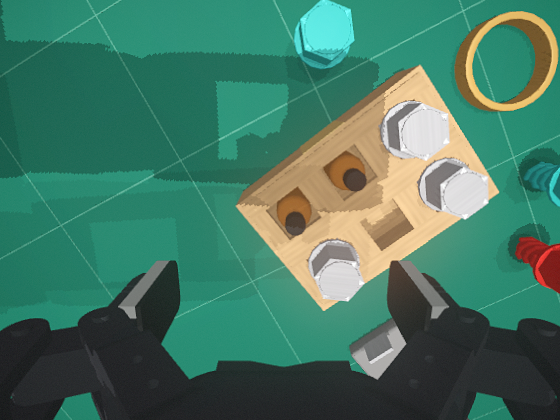

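```bash
python3 - <<'E'
from h import *
for i in range(3): f=snap('w2')
P=cloud(f)
z=P[...,2]
m=((z>97)&(z<108)).astype(np.uint8)
n,l,st,ce=cv2.connectedComponentsWithStats(m)
for i in range(1,n):
    if st[i,4]>400:
        q=P[l==i]; print(ce[i].round(1),st[i,4],q.mean(0).round(1),np.median(q[:,2]).round(1), (q[:,:2].max(0)+q[:,:2].min(0))/2)
        c=np.median(q[:,2])
        cv2.rectangle
cv2.imwrite("pics/c2.png",cv2.resize(f["frame"][60:320,280:520,::-1],None,fx=2.3,fy=2.3,interpolation=cv2.INTER_CUBIC))
E
```

```text
t 1.05 pos [ 441.9 -222.1  231.3] rot [-9.0000e+01  9.0000e-02 -1.1694e+02] q [-4.700e-01  1.490e-01  1.906e+00  2.000e-03  1.087e+00 -1.000e-03] F [-0.4 -0.2  0.8] T [-0.03  0.02  0.03] op 1.003 cam [ 472.6 -160.5  374.3]
t 1.1 pos [ 440.9 -224.2  231.2] rot [-9.0010e+01  1.0000e-02 -1.1709e+02] q [-4.740e-01  1.490e-01  1.906e+00  0.000e+00  1.087e+00 -1.000e-03] F [ 0.4 -1.5  0.7] T [ 0.02 -0.03 -0.02] op 1.002 cam [ 471.6 -163.2  374.1]
t 1.15 pos [ 440.2 -225.7  231.2] rot [-9.0010e+01 -2.0000e-02 -1.1723e+02] q [-4.770e-01  1.490e-01  1.906e+00 -0.000e+00  1.087e+00 -1.000e-03] F [-0.3 -0.4 -0.3] T [ 0.    0.01 -0.01] op 1.0 cam [ 470.9 -165.2  373.9]
[422.6 132.6] 2235 [ 558.4 -227.4  102.8] 103.0 [ 558.97744168 -228.23910004]
[462.4 193.6] 1954 [ 569.7 -286.8  102.6] 102.8 [ 570.44241198 -288.26293163]
[338.3 279.2] 1622 [ 449.5 -309.6  102.5] 102.8 [ 449.50085697 -310.85235143]
```

View pics/c2.png

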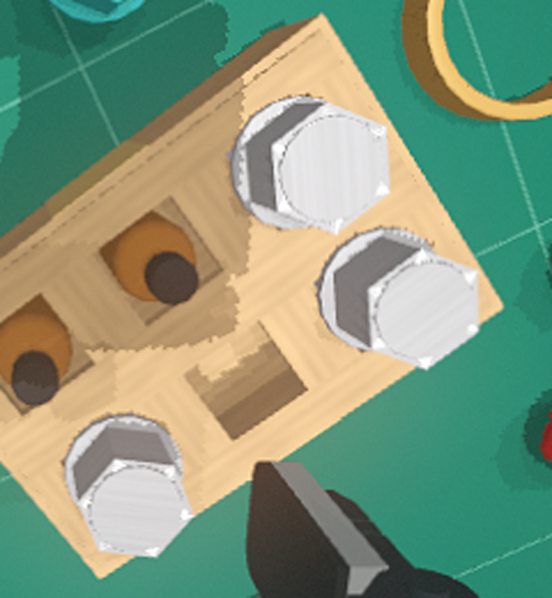

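```bash
cat >> h.py <<'E'
def hexfit(q,af=38,mode="min"):
    q=q[:,:2]; best=None
    for a in np.arange(0,60,0.5):
        W=[];C=[];N=[]
        for k in range(3):
            t=np.radians(a+60*k); n=np.array([np.cos(t),np.sin(t)]); p=q@n
            lo,hi=np.percentile(p,0.7),np.percentile(p,99.3); W.append(hi-lo);C.append((hi+lo)/2);N.append(n)
        s=sum(W)
        if best is None or s<best[0]: best=(s,a,np.linalg.lstsq(np.array(N),np.array(C),rcond=None)[0],np.round(W,1))
    return best
E
python3 - <<'E'
from h import *
f=snap('w3')
P=cloud(f); z=P[...,2]
m=((z>100)&(z<106)).astype(np.uint8)
n,l,st,ce=cv2.connectedComponentsWithStats(m)
im=f["frame"][:,:,::-1].copy()
for i in range(1,n):
    if st[i,4]>400:
        q=P[l==i]; b=hexfit(q); print(ce[i].round(1),st[i,4],q[:,2].mean().round(1),b)
        c=b[2]
        for rr,col in ((19/np.cos(np.pi/6),(0,0,255)),):
            a=np.radians(b[1]+30+60*np.arange(6)); H=np.c_[c[0]+rr*np.cos(a),c[1]+rr*np.sin(a),np.full(6,102.)]
            cv2.polylines(im,[np.int32(proj(f,H)*16)],True,col,1,cv2.LINE_AA,4)
cv2.imwrite("pics/c3.png",cv2.resize(im[60:320,280:520],None,fx=2.3,fy=2.3,interpolation=cv2.INTER_CUBIC))
E
```

```text
t 1.2 pos [ 439.8 -226.7  231.2] rot [-9.0020e+01 -2.0000e-02 -1.1735e+02] q [-4.790e-01  1.500e-01  1.906e+00 -0.000e+00  1.087e+00 -1.000e-03] F [-0.1 -0.4  0.7] T [ 0.03  0.   -0.02] op 0.996 cam [ 470.4 -166.7  373.9]
[423.2 130.3] 2210 103.0 (np.float64(112.47202695909968), np.float64(41.5), array([ 558.87934849, -228.28918896]), array([37.4, 37.6, 37.5]))
[463.7 191.5] 1885 102.8 (np.float64(111.61264838950117), np.float64(41.5), array([ 570.56386654, -288.12654106]), array([36.7, 37.6, 37.3]))
[338.7 278. ] 1568 102.8 (np.float64(111.43091338532741), np.float64(55.0), array([ 449.34822648, -310.90121816]), array([37.6, 37.2, 36.6]))
```

View pics/c3.png

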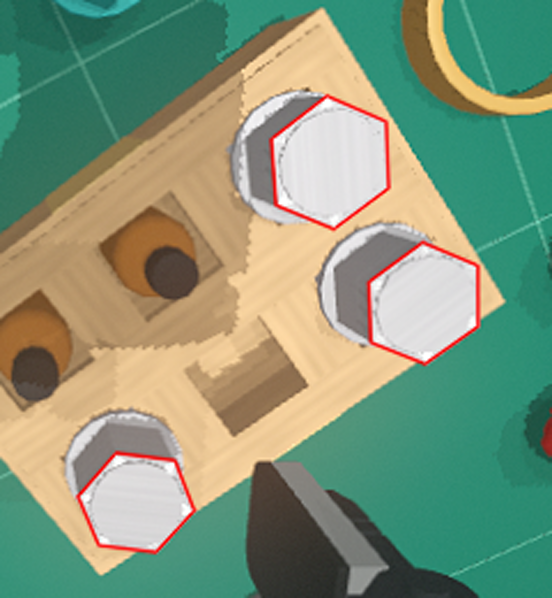

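```bash
python3 - <<'E'
from h import *
plan(570.6,-288.1,135,-48.5,9)
f=load("pics/w3.npz")
# project TCP region
from rig import r
s=r.sense(); Rt=R(s["tcp_rot"])
for y in (0,-19,-33): print(y,proj(f,s["eef_pos"]+Rt@np.array([0,y,0])))
E
```

```text
from [ 439.8 -226.7  231.2 -117.3] [-1.5711e+00 -4.0000e-04 -2.0481e+00]
[[-0.0006, 0.0107, 0.016, 0, -7.65, 0], [0.0015, 0.0107, 0.016, 0, -7.65, 0], [0.0036, 0.0107, 0.0156, 0, -7.65, 0], [0.0057, 0.0107, 0.015, 0, -7.65, 0], [0.0076, 0.0107, 0.0141, 0, -7.65, 0], [0.0095, 0.0107, 0.013, 0, -7.65, 0], [0.0111, 0.0107, 0.0116, 0, -7.65, 0], [0.0125, 0.0107, 0.01, 0, -7.65, 0], [0.0138, 0.0107, 0.0083, 0, -7.65, 0]]
0 [[283.93689478 268.29629853]]
-19 [[284.03844329 289.24615732]]
-33 [[284.13221831 308.61168406]]
```

Emit:
send_rows(
  series=[
    [0.0, 0.01, 0.016, 0, -8, 0],
    [0.001, 0.01, 0.016, 0, -8, 0],
    [0.003, 0.01, 0.016, 0, -8, 0],
    [0.006, 0.01, 0.015, 0, -8, 0],
    [0.008, 0.01, 0.014, 0, -8, 0],
    [0.01, 0.01, 0.013, 0, -8, 0],
    [0.0115, 0.01, 0.0115, 0, -8, 0],
    [0.013, 0.01, 0.01, 0, -8, 0],
  ],
  gripper=0.62,
)

```text
clock: 2.0
eef_pos: [557.3, -282.7, 150.5]
tcp_rot: [-1.571, 0.0, -0.929]
contact_force: [0.3, -0.1, -0.6]
opening: 0.619
```

```bash
python3 - <<'E'
from h import *
for i in range(3):f=snap('w4')
plan(570.6,-288.1,135,-48.5,2)
E
```

```text
t 2.05 pos [ 558.9 -283.4  149.1] rot [-9.001e+01 -1.000e-02 -5.275e+01] q [-0.471  0.44   1.701 -0.     1.    -1.122] F [ 1.4 -0.8 -0.1] T [-0.07 -0.06  0.04] op 0.622 cam [ 516.8 -229.6  293.2]
t 2.1 pos [ 557.6 -282.6  149.7] rot [-9.005e+01  6.000e-02 -5.340e+01] q [-0.471  0.438  1.703 -0.     1.002 -1.11 ] F [ 0.2 -0.2  0.3] T [-0.03  0.    0.04] op 0.62 cam [ 517.8 -230.5  291.8]
t 2.15 pos [ 556.9 -281.9  150.3] rot [-9.006e+01  8.000e-02 -5.367e+01] q [-0.471  0.436  1.704 -0.     1.003 -1.105] F [-0.3  0.9 -0.4] T [ 0.03  0.01 -0.02] op 0.617 cam [ 517.4 -229.4  292.4]
from [ 556.9 -281.9  150.3  -53.7] [-1.5718e+00  1.4000e-03 -9.3670e-01]
[[0.0065, 0.0077, 0.0037, 0, -2.58, 0], [0.0067, 0.0077, 0.0034, 0, -2.58, 0]]
```

Emit:
send_rows(
  series=[
    [0.0065, 0.0075, 0.0037, 0, -2.6, 0],
    [0.0067, 0.0075, 0.0034, 0, -2.6, 0],
    [0, 0, 0, 0, 0, 0],
    [0, 0, 0, 0, 0, 0],
  ],
)

```text
clock: 2.55
eef_pos: [570.6, -286.7, 136.7]
tcp_rot: [-1.571, 0.0, -0.845]
contact_force: [0.4, -0.5, 1.6]
opening: 0.618
```

```bash
python3 - <<'E'
from h import *
for i in range(1):f=snap('w5')
plan(570.6,-288.1,72,-48.5,3)
E
```

```text
t 2.6 pos [ 570.8 -286.7  136.9] rot [-90.     0.   -48.38] q [-0.468  0.471  1.681 -0.     0.989 -1.194] F [-0.3 -0.1 -0.3] T [ 0.08 -0.05  0.01] op 0.621 cam [ 525.7 -237.2  279.4]
from [ 570.8 -286.7  136.9  -48.4] [-1.5709  0.     -0.8444]
[[0.0003, 0.0216, -0.0004, 0, 0.04, 0], [0.0003, 0.0216, -0.0004, 0, 0.04, 0], [0.0003, 0.0216, -0.0004, 0, 0.04, 0]]
```

View pics/w5.png

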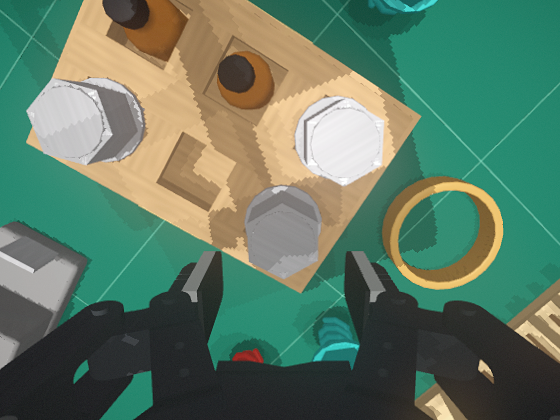

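Emit:
send_rows(
  series=[
    [0.0003, 0.022, -0.0004, 0, 0, 0],
    [0.0003, 0.022, -0.0004, 0, 0, 0],
    [0.0003, 0.021, -0.0004, 0, 0, 0],
    [0, 0, 0, 0, 0, 0],
    [0, 0, 0, 0, 0, 0],
  ],
)

```text
clock: 3.1
eef_pos: [571.1, -287.9, 72.0]
tcp_rot: [-1.571, 0.0, -0.842]
contact_force: [-0.2, -0.9, 0.7]
opening: 0.62
```

Emit:
send_rows(
  series=[
    [0, 0, 0, 0, 0, 0],
    [0, 0, 0, 0, 0, 0],
    [0, 0, 0, 0, 0, 0],
    [0, 0, 0, 0, 0, 0],
  ],
  gripper=0.3,
  squeeze=70,
)

```text
clock: 3.5
eef_pos: [572.2, -288.4, 73.1]
tcp_rot: [-1.57, -0.002, -0.841]
contact_force: [-1.8, 0.1, 7.7]
opening: 0.433
```

```bash
python3 - <<'E'
from h import *
f=snap('w6')
E
```

```text
t 3.55 pos [ 572.2 -288.4   73.1] rot [-89.95  -0.14 -48.19] q [-0.469  0.552  1.714 -0.     0.872 -1.199] F [-1.1 -0.2  7.1] T [ 0.02  0.28 -0.06] op 0.433 cam [ 526.7 -238.8  215.7]
```

View pics/w6.png

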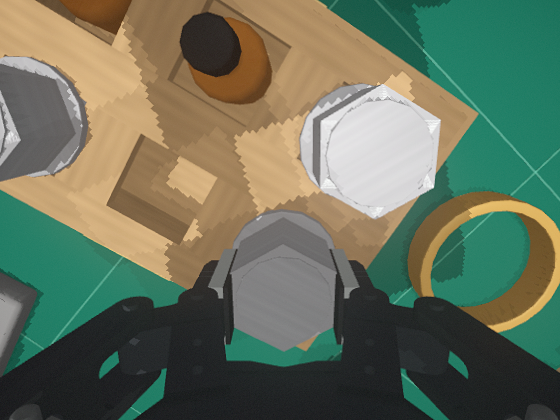

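Emit:
send_rows(
  series=[
    [0, -0.02, 0, 0, 0, 0],
    [0, -0.03, 0, 0, 0, 0],
    [0, -0.035, 0, 0, 0, 0],
    [0, -0.025, 0, 0, 0, 0],
    [0, 0, 0, 0, 0, 0],
  ],
)

```text
clock: 4.05
eef_pos: [573.2, -288.8, 185.3]
tcp_rot: [-1.568, -0.006, -0.841]
contact_force: [0.8, -1.1, -5.3]
opening: 0.432
```

```bash
python3 - <<'E'
from h import *
f=snap('w7')
g=snap('s7','scene')
plan(560,198,183,-48.5,11)
uv=proj(g,[572,-288,140])[0]; u,v=map(int,uv); print(u,v)
cv2.imwrite("pics/s7c.png",cv2.resize(g["frame"][v-45:v+45,u-60:u+60,::-1],None,fx=6,fy=6,interpolation=cv2.INTER_CUBIC))
E
```

```text
t 4.1 pos [ 572.  -288.2  182.7] rot [-89.93  -0.17 -48.19] q [-0.469  0.422  1.645  0.     1.071 -1.199] F [-0.   0.1 -6.6] T [-0.04 -0.   -0.  ] op 0.431 cam [ 527.2 -239.   327.6]
t 4.15 pos [ 570.9 -287.7  180.9] rot [-90.     0.   -48.19] q [-0.469  0.424  1.647  0.     1.071 -1.199] F [-0.1  0.6 -6.3] T [-0.03  0.02  0.05] op 0.432 cam [1340.   -72.8 1245.5]
from [ 570.9 -287.7  180.9  -48.2] [-1.5708  0.     -0.841 ]
[[-0.0336, -0.0002, 0.0287, 0, 0.03, 0], [-0.0336, -0.0002, 0.0287, 0, 0.03, 0], [-0.0336, -0.0002, 0.0287, 0, 0.03, 0], [-0.0336, -0.0002, 0.0286, 0, 0.03, 0], [-0.0336, -0.0002, 0.0286, 0, 0.03, 0], [-0.0336, -0.0002, 0.0286, 0, 0.03, 0], [-0.0337, -0.0002, 0.0286, 0, 0.03, 0], [-0.0337, -0.0002, 0.0286, 0, 0.03, 0], [-0.0337, -0.0002, 0.0286, 0, 0.03, 0], [-0.0337, -0.0002, 0.0285, 0, 0.03, 0], [-0.0337, -0.0002, 0.0285, 0, 0.03, 0]]
179 182
```

View pics/s7c.png

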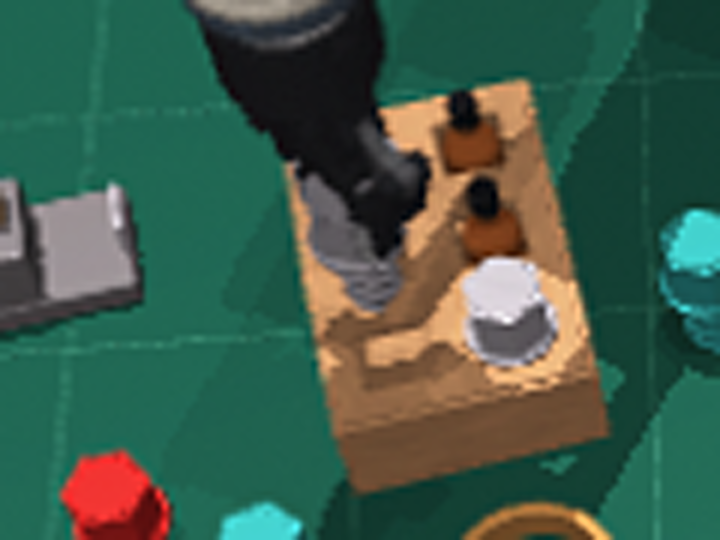

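View pics/w7.png

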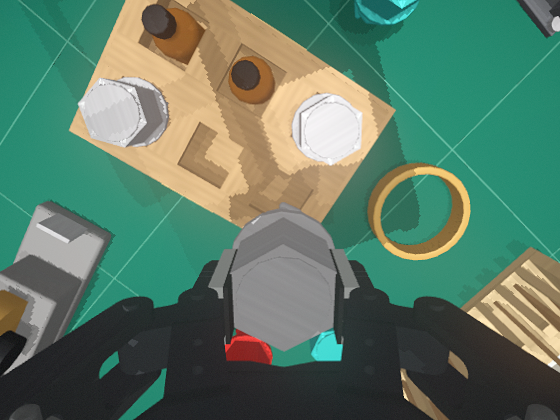

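Emit:
send_rows(
  series=[
    [-0.02, 0, 0.017, 0, 0, 0],
    [-0.0336, 0, 0.0287, 0, 0, 0],
    [-0.0336, 0, 0.0287, 0, 0, 0],
    [-0.0336, 0, 0.0287, 0, 0, 0],
    [-0.0336, 0, 0.0286, 0, 0, 0],
    [-0.0336, 0, 0.0286, 0, 0, 0],
    [-0.0336, 0, 0.0286, 0, 0, 0],
    [-0.0336, 0, 0.0286, 0, 0, 0],
  ],
)

```text
clock: 4.95
eef_pos: [561.4, 49.0, 179.0]
tcp_rot: [-1.574, 0.002, -0.841]
contact_force: [1.2, -1.4, -5.3]
opening: 0.431
```

Emit:
send_rows(
  series=[
    [-0.0336, 0, 0.0286, 0, 0, 0],
    [-0.0336, 0, 0.0286, 0, 0, 0],
    [-0.03, 0, 0.025, 0, 0, 0],
    [-0.015, 0, 0.014, 0, 0, 0],
    [0, 0, 0, 0, 0, 0],
    [0, 0, 0, 0, 0, 0],
    [0, 0, 0, 0, 0, 0],
  ],
)

```text
clock: 5.65
eef_pos: [559.3, 194.0, 180.0]
tcp_rot: [-1.573, 0.001, -0.841]
contact_force: [-1.3, -0.3, -5.7]
opening: 0.43
```

```bash
python3 - <<'E'
from h import *
f=snap('w8')
f=snap('w8')
E
```

```text
t 5.7 pos [559.6 194.  180.4] rot [-9.010e+01  3.000e-02 -4.823e+01] q [ 0.331  0.356  1.752 -0.     1.035 -0.398] F [-0.5  0.1 -4.8] T [-0.01  0.02  0.02] op 0.43 cam [514.5 243.6 322.7]
t 5.75 pos [559.8 194.  180.7] rot [-9.007e+01  2.000e-02 -4.825e+01] q [ 0.331  0.356  1.752 -0.     1.035 -0.398] F [ 0.5  0.  -4.8] T [-0.03  0.06  0.02] op 0.433 cam [514.7 243.5 323.1]
```

View pics/w8.png

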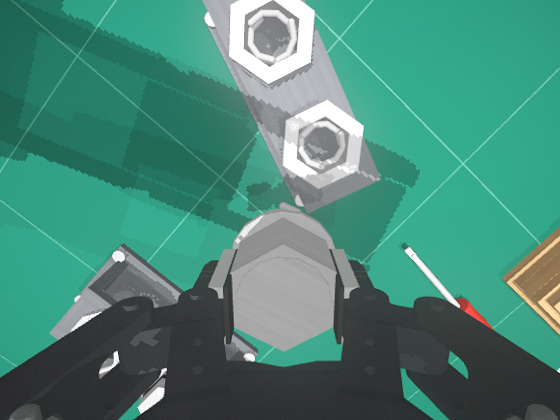

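```bash
cat >> h.py <<'E'
def fits(n,zlo,zhi,af,amin=800,draw=None):
    f=load(f"pics/{n}.npz"); P=cloud(f); z=P[...,2]
    m=((z>zlo)&(z<zhi)).astype(np.uint8); k,l,st,ce=cv2.connectedComponentsWithStats(m)
    im=f["frame"][:,:,::-1].copy(); out=[]
    for i in range(1,k):
        if st[i,4]>amin:
            q=P[l==i]; b=hexfit(q); zz=np.median(q[:,2]); c=b[2]
            print("px",ce[i].round(0),"n",st[i,4],"z",zz.round(1),"ang",b[1],"c",c.round(2),"W",b[3]); out.append((c,b[1],zz))
            a=np.radians(b[1]+30+60*np.arange(6)); rr=af/2/np.cos(np.pi/6); H=np.c_[c[0]+rr*np.cos(a),c[1]+rr*np.sin(a),np.full(6,zz)]
            cv2.polylines(im,[np.int32(proj(f,H)*16)],True,(0,0,255),1,cv2.LINE_AA,4)
    cv2.imwrite(f"pics/{n}_fit.png",im); return out
E
python3 - <<'E'
from h import *
f=load("pics/w8.npz")
o=fits("w8",90,97,50)
P=cloud(f); print(P[295:320:8,284],P[40,240],P[145,350])
fits("w8",203,216,38)
E
```

```text
px [270.  39.] n 3081 z 92.1 ang 37.0 c [478.92 272.19] W [49.4 49.3 48.8]
px [322. 144.] n 2843 z 92.1 ang 38.0 c [548.02 244.19] W [49.  48.7 49.3]
[[557.30575208 195.99607734 210.06001687]
 [559.1834003  193.89081894 210.76681475]
 [561.70894405 191.06370719 209.92639938]
 [563.70020358 188.83163482 210.46436389]] [466.89691296 257.31325514  91.70421936] [561.44338674 256.51825215  91.62293033]
px [283. 294.] n 10141 z 210.2 ang 45.0 c [557.56 194.79] W [58.9 38.7 40.8]
```

View pics/w8_fit.png

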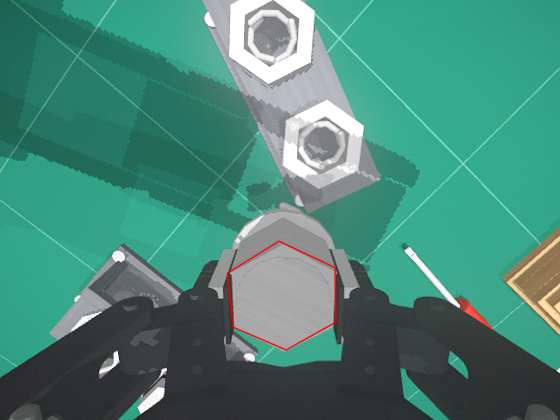

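```bash
cat >> h.py <<'E'
def held(n,pos,yaw,lo=25,hi=34):
    """centre of held head in the tool frame (x along pads, z jaw)"""
    f=load(f"pics/{n}.npz"); P=cloud(f)-np.asarray(pos); y=np.radians(yaw)
    tx=P[...,0]*np.cos(y)+P[...,1]*np.sin(y); tz=-P[...,0]*np.sin(y)+P[...,1]*np.cos(y)
    m=(P[...,2]>lo)&(P[...,2]<hi)&(abs(tz)<17)&(abs(tx)<30)
    k,l,st,ce=cv2.connectedComponentsWithStats(m.astype(np.uint8)); m=l==1+np.argmax(st[1:,4])
    q=np.c_[tx[m],tz[m]]; C=[];W=[];N=[]
    for a in (30,-30):
        nn=np.array([np.cos(np.radians(a)),np.sin(np.radians(a))]); p=q@nn
        h_,l_=np.percentile(p,99.5),np.percentile(p,.5); C.append((h_+l_)/2);W.append(h_-l_);N.append(nn)
    print("held tool xz",np.linalg.solve(N,C).round(2),"W",np.round(W,1),"z",np.median(P[...,2][m]).round(1),"n",m.sum())
E
python3 - <<'E'
from h import *
held("w8",[559.8,194,180.7],-48.25)
held("w7",[572,-288.2,182.7],-48.19)
E
```

```text
held tool xz [-0.87 -0.77] W [38.  38.1] z 29.5 n 8162
held tool xz [ 0.28 -0.1 ] W [38.1 38. ] z 32.4 n 8351
```

```bash
python3 - <<'E'
from h import *
plan(549.2,244,165,13,8)
E
```

```text
from [559.8 194.  180.7 -48.2] [-1.5719e+00  3.0000e-04 -8.4210e-01]
[[-0.0056, 0.002, 0.0032, 0, -7.66, 0], [-0.0051, 0.002, 0.0039, 0, -7.66, 0], [-0.0045, 0.002, 0.0045, 0, -7.66, 0], [-0.0039, 0.002, 0.0051, 0, -7.66, 0], [-0.0032, 0.002, 0.0056, 0, -7.66, 0], [-0.0024, 0.002, 0.0059, 0, -7.66, 0], [-0.0016, 0.002, 0.0062, 0, -7.66, 0], [-0.0007, 0.002, 0.0064, 0, -7.66, 0]]
```

Emit:
send_rows(
  series=[
    [-0.0056, 0.002, 0.0032, 0, -7.66, 0],
    [-0.0051, 0.002, 0.0039, 0, -7.66, 0],
    [-0.0045, 0.002, 0.0045, 0, -7.66, 0],
    [-0.0039, 0.002, 0.0051, 0, -7.66, 0],
    [-0.0032, 0.002, 0.0056, 0, -7.66, 0],
    [-0.0024, 0.002, 0.0059, 0, -7.66, 0],
    [-0.0016, 0.002, 0.0062, 0, -7.66, 0],
    [-0.0007, 0.002, 0.0064, 0, -7.66, 0],
  ],
)

```text
clock: 6.55
eef_pos: [549.4, 244.6, 165.2]
tcp_rot: [-1.571, 0.0, 0.233]
contact_force: [-0.0, 0.6, -4.9]
opening: 0.429
```

Emit:
send_rows(
  series=[
    [0, 0, 0, 0, 0, 0],
    [0, 0, 0, 0, 0, 0],
  ],
)

```text
clock: 6.75
eef_pos: [549.4, 244.6, 165.3]
tcp_rot: [-1.571, 0.0, 0.224]
contact_force: [0.4, -0.9, -5.6]
opening: 0.433
```

```bash
python3 - <<'E'
from h import *
from rig import r
f=snap('w9')
s=r.sense(); held("w9",s["eef_pos"],np.degrees(s["tcp_rot"][2]))
fits("w9",90,97,50)
plan(549.2,244,155,13,1)
E
```

```text
t 6.8 pos [549.5 244.6 165.3] rot [-90.01   0.    12.86] q [ 0.416  0.386  1.745 -0.     1.01  -1.379] F [ 0.8  0.1 -4.9] T [-0.04  0.01  0.03] op 0.43 cam [483.6 229.2 308. ]
held tool xz [-1.33 -0.21] W [38.2 38. ] z 29.9 n 8182
px [356. 117.] n 3558 z 92.1 ang 38.5 c [478.39 272.47] W [49.1 49.2 49.1]
px [284. 196.] n 1595 z 92.1 ang 36.5 c [541.21 242.64] W [35.9 49.3 40.8]
from [549.5 244.6 165.3  12.9] [-1.571   0.      0.2245]
[[-0.0004, 0.0103, -0.0005, 0, -0.14, 0]]
```

View pics/w9_fit.png

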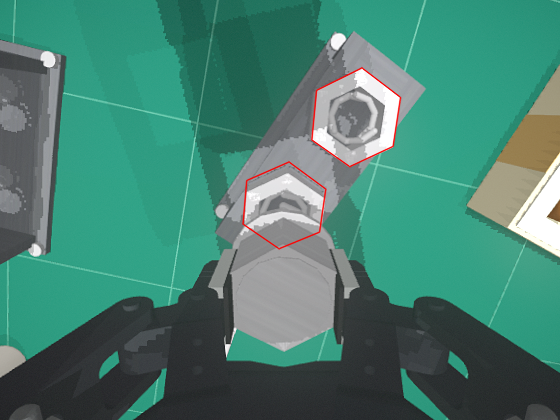

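Emit:
send_rows(
  series=[
    [-0.0005, 0.008, 0, 0, 0, 0],
    [0, 0.007, 0, 0, 0, 0],
    [0, 0.002, 0, 0, 0, 0],
    [0, 0, 0, 0, 0, 0],
  ],
)

```text
clock: 7.2
eef_pos: [548.6, 244.8, 148.1]
tcp_rot: [-1.571, 0.001, 0.228]
contact_force: [-1.8, -2.1, -1.4]
opening: 0.43
```

Emit:
send_rows(
  series=[
    [0, 0.002, 0, 0, 0, 0],
    [0, 0.001, 0, 0, 0, 0],
    [0, 0, 0, 0, 0, 0],
  ],
)

```text
clock: 7.5
eef_pos: [549.2, 245.2, 147.3]
tcp_rot: [-1.571, -0.001, 0.229]
contact_force: [-5.5, -3.6, 15.6]
opening: 0.434
```

```bash
cat >> h.py <<'E'
def pplan(hx,hy,z,yaw,n,ox,s=None,oz=0.0):
    """like plan, but (hx,hy) is where the held axis (tool offset ox along x, oz along z) shall be"""
    if s is None:
        from rig import r
        st=r.sense(); s=(*st["eef_pos"],np.degrees(st["tcp_rot"][2])); print("from",np.round(s,1),"F",st["contact_force"].round(1))
    A=lambda a:np.array([[np.cos(a),-np.sin(a)],[np.sin(a),np.cos(a)]])
    o=np.array([ox,oz]); h0=np.array(s[:2])+A(np.radians(s[3]))@o; h1=np.array([hx,hy])
    ys=np.linspace(s[3],yaw,n+1); zs=np.linspace(s[2],z,n+1); rows=[]
    p=[h0+(h1-h0)*i/n-A(np.radians(ys[i]))@o for i in range(n+1)]
    for i in range(n):
        d=A(np.radians(ys[i])).T@(p[i+1]-p[i])/1000
        rows.append([round(float(d[0]),4),round(float(-(zs[i+1]-zs[i])/1000),5),round(float(d[1]),4),0,round(float(-(ys[i+1]-ys[i])),2),0])
    print("head axis now",h0.round(2)); print(rows)
E
python3 - <<'E'
from h import *
pplan(547.8,244.3,154,73,8,-1.1)
E
```

```text
from [549.2 245.2 147.3  13.1] F [-5.5 -3.6 15.6]
head axis now [548.17 244.95]
[[-0.0001, -0.00084, 0.0001, 0, -7.49, 0], [-0.0001, -0.00084, 0.0001, 0, -7.49, 0], [-0.0001, -0.00084, 0.0001, 0, -7.49, 0], [-0.0001, -0.00084, 0.0001, 0, -7.49, 0], [-0.0001, -0.00084, 0.0001, 0, -7.49, 0], [-0.0001, -0.00084, 0.0001, 0, -7.49, 0], [-0.0001, -0.00084, 0.0001, 0, -7.49, 0], [-0.0001, -0.00084, 0.0002, 0, -7.49, 0]]
```

Emit:
send_rows(
  series=[
    [0, -0.005, 0, 0, 0, 0],
    [-0.0001, 0, 0.0001, 0, -8, 0],
    [-0.0001, 0, 0.0001, 0, -8, 0],
    [-0.0001, 0, 0.0001, 0, -8, 0],
    [-0.0001, 0, 0.0001, 0, -8, 0],
    [-0.0001, 0, 0.0001, 0, -8, 0],
    [-0.0001, 0, 0.0001, 0, -8, 0],
    [-0.0001, 0, 0.0001, 0, -8, 0],
  ],
)

```text
clock: 8.3
eef_pos: [547.8, 245.4, 149.9]
tcp_rot: [-1.57, 0.0, 1.212]
contact_force: [0.1, -0.2, -5.7]
opening: 0.431
```

Emit:
send_rows(
  series=[
    [0, 0, 0, 0, -4, 0],
    [0, 0, 0, 0, 0, 0],
    [0, 0, 0, 0, 0, 0],
  ],
)

```text
clock: 8.6
eef_pos: [547.8, 245.3, 150.0]
tcp_rot: [-1.571, 0.0, 1.273]
contact_force: [0.3, 0.6, -4.7]
opening: 0.429
```

```bash
python3 - <<'E'
from h import *
from rig import r
f=snap('w10')
s=r.sense(); held("w10",s["eef_pos"],np.degrees(s["tcp_rot"][2]))
fits("w10",90,97,50)
pplan(547.8,244.3,148,73,1,-1.1)
E
```

```text
t 8.65 pos [547.8 245.3 150.1] rot [-89.99   0.    72.98] q [ 0.418  0.402  1.759  0.     0.98  -2.426] F [-0.2  0.1 -4.8] T [ 0.   -0.03 -0.05] op 0.435 cam [527.7 180.8 292.7]
held tool xz [-1.24  0.36] W [37.9 38.2] z 29.9 n 8182
px [282. 200.] n 1653 z 92.1 ang 38.0 c [545.56 236.11] W [38.5 33.1 49.4]
px [404. 233.] n 3290 z 92.1 ang 38.5 c [478.5  272.34] W [49.6 50.1 49.8]
from [547.8 245.3 150.1  73. ] F [-0.2  0.1 -4.8]
head axis now [547.51 244.27]
[[0.0001, 0.0021, -0.0003, 0, -0.02, 0]]
```

View pics/w10_fit.png

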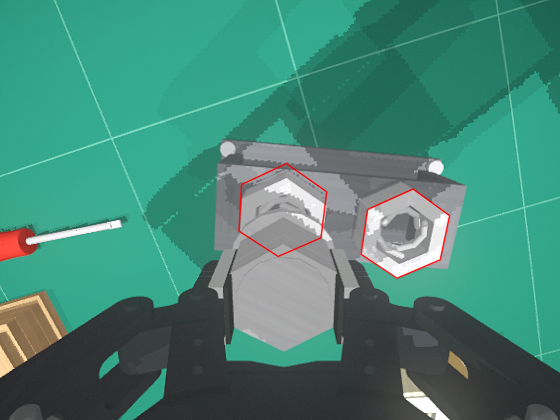

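Emit:
send_rows(
  series=[
    [0, 0.002, -0.0003, 0, 0, 0],
    [0, 0.0015, 0, 0, 0, 0],
    [0, 0.0015, 0, 0, 0, 0],
    [0, 0, 0, 0, 0, 0],
  ],
)

```text
clock: 9.05
eef_pos: [548.0, 245.1, 144.9]
tcp_rot: [-1.57, 0.0, 1.276]
contact_force: [-0.0, -0.2, -5.3]
opening: 0.432
```

Sinking freely at this angle. Further.

Emit:
send_rows(
  series=[
    [0, 0.002, 0, 0, 0, 0],
    [0, 0.001, 0, 0, 0, 0],
    [0, 0, 0, 0, 0, 0],
  ],
)

```text
clock: 9.35
eef_pos: [548.6, 245.4, 142.8]
tcp_rot: [-1.572, -0.001, 1.276]
contact_force: [-0.9, -0.4, 2.2]
opening: 0.432
```

Emit:
send_rows(
  series=[
    [0, 0.0015, 0, 0, 0, 0],
    [0, 0, 0, 0, 0, 0],
  ],
)

```text
clock: 9.55
eef_pos: [549.0, 245.6, 142.5]
tcp_rot: [-1.572, -0.001, 1.276]
contact_force: [-3.0, -0.9, 10.1]
opening: 0.431
```

Emit:
send_rows(
  series=[
    [0, -0.0027, 0, 0, 0, 0],
    [0, 0.0008, -0.0001, 0, 8, 0],
    [0, 0.0008, -0.0002, 0, 8, 0],
    [0, 0.0008, -0.0001, 0, 8, 0],
    [0, 0, 0, 0, 0, 0],
  ],
)

```text
clock: 10.05
eef_pos: [549.5, 245.3, 143.8]
tcp_rot: [-1.572, -0.002, 0.852]
contact_force: [-4.6, -4.1, 21.2]
opening: 0.43
```

```bash
python3 - <<'E'
from h import *
plan(500,-25,172,-141,23,s=(548.5,245,170,48.8))
E
```

```text
[[-0.0102, -0.0001, -0.0061, 0, 8.25, 0], [-0.0092, -0.0001, -0.0075, 0, 8.25, 0], [-0.0081, -0.0001, -0.0088, 0, 8.25, 0], [-0.0067, -0.0001, -0.0099, 0, 8.25, 0], [-0.0052, -0.0001, -0.0107, 0, 8.25, 0], [-0.0036, -0.0001, -0.0114, 0, 8.25, 0], [-0.002, -0.0001, -0.0118, 0, 8.25, 0], [-0.0003, -0.0001, -0.0119, 0, 8.25, 0], [0.0015, -0.0001, -0.0118, 0, 8.25, 0], [0.0031, -0.0001, -0.0115, 0, 8.25, 0], [0.0048, -0.0001, -0.0109, 0, 8.25, 0], [0.0063, -0.0001, -0.0101, 0, 8.25, 0], [0.0077, -0.0001, -0.0091, 0, 8.25, 0], [0.0089, -0.0001, -0.0079, 0, 8.25, 0], [0.01, -0.0001, -0.0066, 0, 8.25, 0], [0.0108, -0.0001, -0.0051, 0, 8.25, 0], [0.0114, -0.0001, -0.0035, 0, 8.25, 0], [0.0118, -0.0001, -0.0018, 0, 8.25, 0], [0.0119, -0.0001, -0.0001, 0, 8.25, 0], [0.0118, -0.0001, 0.0016, 0, 8.25, 0], [0.0115, -0.0001, 0.0033, 0, 8.25, 0], [0.0109, -0.0001, 0.0049, 0, 8.25, 0], [0.0101, -0.0001, 0.0064, 0, 8.25, 0]]
```

Emit:
send_rows(
  series=[
    [0, -0.01, 0, 0, 0, 0],
    [0, -0.02, 0, 0, 0, 0],
  ],
)

```text
clock: 10.25
eef_pos: [547.1, 244.4, 169.9]
tcp_rot: [-1.569, 0.003, 0.857]
contact_force: [-0.9, -1.0, -5.3]
opening: 0.438
```

Emit:
send_rows(
  series=[
    [-0.0102, 0, -0.0061, 0, 8.25, 0],
    [-0.0092, 0, -0.0075, 0, 8.25, 0],
    [-0.0081, 0, -0.0088, 0, 8.25, 0],
    [-0.0067, 0, -0.0099, 0, 8.25, 0],
    [-0.0052, 0, -0.0107, 0, 8.25, 0],
    [-0.0036, 0, -0.0114, 0, 8.25, 0],
    [-0.002, 0, -0.0118, 0, 8.25, 0],
    [-0.0003, 0, -0.0119, 0, 8.25, 0],
  ],
)

```text
clock: 11.05
eef_pos: [531.6, 150.6, 170.8]
tcp_rot: [-1.571, 0.001, -0.301]
contact_force: [-0.3, -0.5, -6.4]
opening: 0.43
```

Emit:
send_rows(
  series=[
    [0.0015, 0, -0.0118, 0, 8.25, 0],
    [0.0031, 0, -0.0115, 0, 8.25, 0],
    [0.0048, 0, -0.0109, 0, 8.25, 0],
    [0.0063, 0, -0.0101, 0, 8.25, 0],
    [0.0077, 0, -0.0091, 0, 8.25, 0],
    [0.0089, 0, -0.0079, 0, 8.25, 0],
    [0.01, 0, -0.0066, 0, 8.25, 0],
    [0.0108, 0, -0.0051, 0, 8.25, 0],
  ],
)

```text
clock: 11.85
eef_pos: [515.4, 56.6, 170.8]
tcp_rot: [-1.572, 0.0, -1.452]
contact_force: [0.3, 0.9, -4.7]
opening: 0.433
```

Emit:
send_rows(
  series=[
    [0.0114, 0, -0.0035, 0, 8.25, 0],
    [0.0118, 0, -0.0018, 0, 8.25, 0],
    [0.0119, 0, 0, 0, 8.25, 0],
    [0.0118, 0, 0.0016, 0, 8.25, 0],
    [0.0115, 0, 0.0033, 0, 8.25, 0],
    [0.0109, 0, 0.0049, 0, 8.25, 0],
    [0.0101, 0, 0.0064, 0, 8.25, 0],
    [0, 0, 0, 0, 0, 0],
  ],
)

```text
clock: 12.65
eef_pos: [501.0, -26.2, 170.8]
tcp_rot: [-1.571, -0.001, -2.459]
contact_force: [-0.1, 0.1, -4.6]
opening: 0.432
```

```bash
python3 - <<'E'
from h import *
from rig import r
f=snap('w11')
f=snap('w11')
s=r.sense(); held("w11",s["eef_pos"],np.degrees(s["tcp_rot"][2]))
fits("w11",90,97,50)
E
```

```text
t 12.7 pos [501.2 -25.5 170.9] rot [-9.0030e+01 -2.0000e-02 -1.4059e+02] q [-0.054  0.235  1.951  0.     0.957  0.829] F [-0.6  0.2 -5.1] T [ 0.06 -0.   -0.06] op 0.429 cam [552.5  15.6 313.5]
t 12.75 pos [501.5 -25.2 171. ] rot [-9.003e+01 -1.000e-02 -1.405e+02] q [-0.053  0.235  1.951  0.     0.956  0.828] F [ 0.2  0.4 -5.6] T [ 0.03  0.02 -0.  ] op 0.434 cam [552.5  16.4 313.6]
held tool xz [0.26 0.25] W [38.1 38. ] z 29.8 n 8199
px [360.  54.] n 3850 z 92.1 ang 58.0 c [605.82   1.63] W [49.4 49.7 49.7]
px [278. 150.] n 3139 z 92.0 ang 57.5 c [531.42   3.24] W [49.5 49.5 49.4]
```

View pics/w11_fit.png

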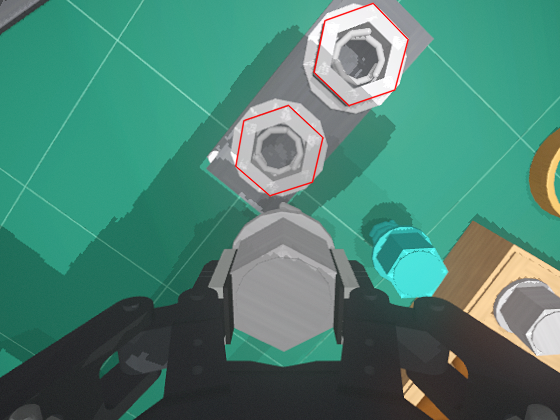

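```bash
python3 - <<'E'
from h import *
plan(531.4,3.2,152,-141,2)
E
```

```text
from [ 501.5  -25.2  171.  -140.5] [-1.5713e+00 -1.0000e-04 -2.4522e+00]
[[-0.0206, 0.0095, -0.0014, 0, 0.25, 0], [-0.0206, 0.0095, -0.0015, 0, 0.25, 0]]
```

Emit:
send_rows(
  series=[
    [-0.0206, 0.005, -0.0014, 0, 0, 0],
    [-0.0206, 0.013, -0.0014, 0, 0, 0],
    [0, 0, 0, 0, 0, 0],
    [0, 0, 0, 0, 0, 0],
    [0, 0, 0, 0, 0, 0],
  ],
)

```text
clock: 13.25
eef_pos: [531.5, 3.4, 153.0]
tcp_rot: [-1.571, -0.001, -2.453]
contact_force: [-0.3, -0.4, -5.6]
opening: 0.429
```

```bash
python3 - <<'E'
from h import *
from rig import r
f=snap('w12')
s=r.sense(); held("w12",s["eef_pos"],np.degrees(s["tcp_rot"][2]))
fits("w12",90,97,50)
E
```

```text
t 13.3 pos [531.5   3.2 153.2] rot [-9.001e+01 -1.000e-02 -1.406e+02] q [ 0.003  0.301  1.905 -0.     0.935  0.886] F [-0.1 -0.3 -5.9] T [-0.01  0.01 -0.  ] op 0.435 cam [582.7  45.4 295.7]
held tool xz [-0.29 -0.12] W [38. 38.] z 29.7 n 8171
px [370. 127.] n 3926 z 92.0 ang 57.5 c [606.19   1.59] W [49.1 49.4 49.1]
px [284. 200.] n 1619 z 92.0 ang 57.5 c [537.69   8.26] W [32.2 49.4 40.5]
```

Emit:
send_rows(
  series=[
    [0.0003, 0.003, 0.0002, 0, 0, 0],
    [0, 0.002, 0, 0, 0, 0],
    [0, 0.002, 0, 0, 0, 0],
    [0, 0, 0, 0, 0, 0],
  ],
)

```text
clock: 13.7
eef_pos: [531.8, 2.6, 147.0]
tcp_rot: [-1.57, 0.0, -2.455]
contact_force: [-2.4, -0.1, 6.1]
opening: 0.434
```

Emit:
send_rows(
  series=[
    [0, -0.001, 0, 0, -8, 0],
    [0, 0.0005, 0, 0, -8, 0],
    [0, 0.0008, 0, 0, -8, 0],
    [0, 0.0008, 0, 0, -8, 0],
    [0, 0, 0, 0, 0, 0],
  ],
)

```text
clock: 14.2
eef_pos: [531.4, 2.6, 144.8]
tcp_rot: [-1.571, -0.0, -1.894]
contact_force: [0.4, 0.3, -5.7]
opening: 0.435
```

Emit:
send_rows(
  series=[
    [0, 0.0008, 0, 0, -8, 0],
    [0, 0.0008, 0, 0, -8, 0],
    [0, 0.0008, 0, 0, -8, 0],
    [0, 0.0008, 0, 0, -8, 0],
  ],
)

```text
clock: 14.6
eef_pos: [531.6, 2.6, 141.8]
tcp_rot: [-1.571, 0.0, -1.337]
contact_force: [0.3, 0.3, -4.3]
opening: 0.433
```

Emit:
send_rows(
  series=[
    [0, 0.0008, 0, 0, -8, 0],
    [0, 0.0008, 0, 0, -8, 0],
    [0, 0.0008, 0, 0, -8, 0],
    [0, 0.0008, 0, 0, -8, 0],
  ],
)

```text
clock: 15.0
eef_pos: [531.6, 2.6, 138.5]
tcp_rot: [-1.571, -0.0, -0.778]
contact_force: [0.1, -0.5, -5.2]
opening: 0.434
```

Emit:
send_rows(
  series=[
    [0, 0.0008, 0, 0, -8, 0],
    [0, 0.0008, 0, 0, -8, 0],
    [0, 0.0008, 0, 0, -8, 0],
    [0, 0.0008, 0, 0, -8, 0],
    [0, 0.0008, 0, 0, -8, 0],
    [0, 0.0008, 0, 0, -8, 0],
  ],
)

```text
clock: 15.6
eef_pos: [531.7, 2.7, 133.9]
tcp_rot: [-1.571, -0.0, 0.059]
contact_force: [0.6, -0.0, -4.2]
opening: 0.432
```

Emit:
send_rows(
  series=[
    [0, 0.0008, 0, 0, -8, 0],
    [0, 0.0008, 0, 0, -8, 0],
    [0, 0.0008, 0, 0, -8, 0],
    [0, 0.0008, 0, 0, -8, 0],
    [0, 0.0008, 0, 0, -8, 0],
    [0, 0, 0, 0, 0, 0],
    [0, 0.001, 0, 0, 0, 0],
    [0, 0, 0, 0, 0, 0],
  ],
)

```text
clock: 16.4
eef_pos: [531.9, 2.9, 129.6]
tcp_rot: [-1.571, -0.001, 0.75]
contact_force: [-1.5, 2.6, 2.5]
opening: 0.434
```

Emit:
send_rows(
  series=[
    [0, 0, 0, 0, 0, 0],
    [0, 0, 0, 0, 0, 0],
    [0, 0, 0, 0, 0, 0],
    [0, -0.02, 0, 0, 0, 0],
    [0, -0.03, 0, 0, 0, 0],
    [0, -0.03, 0, 0, 0, 0],
  ],
  gripper=0.62,
)

```text
clock: 17.0
eef_pos: [531.3, 2.7, 209.4]
tcp_rot: [-1.57, 0.001, 0.755]
contact_force: [-0.7, 0.4, -0.2]
opening: 0.618
```

```bash
python3 - <<'E'
from h import *
f=snap('w13')
P=cloud(f)
fits("w13",150,166,38)
plan(558.9,-227.5,140,-48.5,12)
E
```

```text
t 17.05 pos [534.    2.6 214.5] rot [-90.24  -0.25  43.29] q [ 2.000e-03  2.270e-01  1.849e+00 -0.000e+00  1.060e+00 -2.324e+00] F [2.6 0.4 4.5] T [ 0.01 -0.06  0.01] op 0.62 cam [482.2 -43.8 352.1]
px [287. 227.] n 3638 z 158.7 ang 15.5 c [528.87   4.03] W [37.6 37.7 37.1]
from [534.    2.6 214.5  43.3] [-1.5751 -0.0043  0.7555]
[[-0.0116, 0.0062, -0.0154, 0, 7.65, 0], [-0.0095, 0.0062, -0.0168, 0, 7.65, 0], [-0.0072, 0.0062, -0.0179, 0, 7.65, 0], [-0.0047, 0.0062, -0.0187, 0, 7.65, 0], [-0.0022, 0.0062, -0.0192, 0, 7.65, 0], [0.0004, 0.0062, -0.0193, 0, 7.65, 0], [0.0029, 0.0062, -0.0191, 0, 7.65, 0], [0.0055, 0.0062, -0.0185, 0, 7.65, 0], [0.0079, 0.0062, -0.0176, 0, 7.65, 0], [0.0101, 0.0062, -0.0164, 0, 7.65, 0], [0.0122, 0.0062, -0.0149, 0, 7.65, 0], [0.0141, 0.0062, -0.0131, 0, 7.65, 0]]
```

View pics/w13_fit.png

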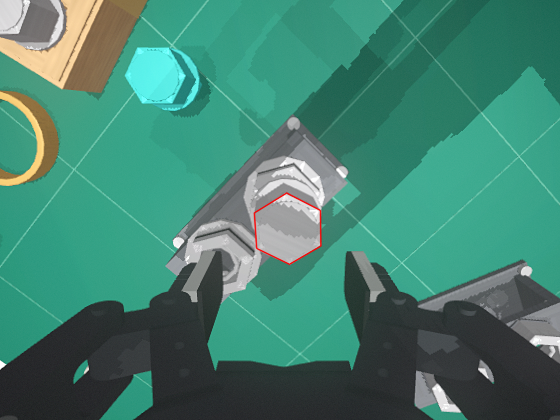

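```bash
python3 - <<'E'
from h import *
plan(558.2,-227.5,135,-48.5,12,s=(531.5,2.7,209.7,43.3))
E
```

```text
[[-0.0115, 0.0062, -0.0155, 0, 7.65, 0], [-0.0094, 0.0062, -0.0169, 0, 7.65, 0], [-0.007, 0.0062, -0.018, 0, 7.65, 0], [-0.0046, 0.0062, -0.0188, 0, 7.65, 0], [-0.002, 0.0062, -0.0192, 0, 7.65, 0], [0.0005, 0.0062, -0.0193, 0, 7.65, 0], [0.0031, 0.0062, -0.0191, 0, 7.65, 0], [0.0056, 0.0062, -0.0185, 0, 7.65, 0], [0.008, 0.0062, -0.0176, 0, 7.65, 0], [0.0103, 0.0062, -0.0163, 0, 7.65, 0], [0.0124, 0.0062, -0.0148, 0, 7.65, 0], [0.0142, 0.0062, -0.0131, 0, 7.65, 0]]
```

Emit:
send_rows(
  series=[
    [-0.0115, 0.003, -0.0155, 0, 7.65, 0],
    [-0.0094, 0.003, -0.0169, 0, 7.65, 0],
    [-0.007, 0.006, -0.018, 0, 7.65, 0],
    [-0.0046, 0.006, -0.0188, 0, 7.65, 0],
    [-0.002, 0.007, -0.0192, 0, 7.65, 0],
    [0.0005, 0.007, -0.0193, 0, 7.65, 0],
    [0.0031, 0.007, -0.0191, 0, 7.65, 0],
    [0.0056, 0.007, -0.0185, 0, 7.65, 0],
  ],
)

```text
clock: 17.85
eef_pos: [549.7, -151.7, 162.4]
tcp_rot: [-1.571, -0.0, -0.318]
contact_force: [0.2, -0.7, 0.7]
opening: 0.625
```

Emit:
send_rows(
  series=[
    [0.008, 0.007, -0.0176, 0, 7.65, 0],
    [0.0103, 0.007, -0.0163, 0, 7.65, 0],
    [0.0124, 0.007, -0.0148, 0, 7.65, 0],
    [0.0142, 0.007, -0.0131, 0, 7.65, 0],
    [0, 0, 0, 0, 0, 0],
    [0, 0, 0, 0, 0, 0],
    [0, 0, 0, 0, 0, 0],
  ],
)

```text
clock: 18.55
eef_pos: [558.6, -226.9, 135.0]
tcp_rot: [-1.571, 0.0, -0.843]
contact_force: [-0.6, 0.1, 0.5]
opening: 0.622
```

```bash
python3 - <<'E'
from h import *
f=snap('w14')
fits("w14",100,106,38)
plan(558.2,-227.5,73.5,-48.5,3)
E
```

```text
t 18.6 pos [ 558.6 -226.8  135.1] rot [-89.99  -0.   -48.32] q [-0.388  0.424  1.764  0.     0.953 -1.116] F [-0.3 -0.7 -0.5] T [-0.01 -0.    0.02] op 0.617 cam [ 513.5 -177.4  277.7]
px [ 70. 121.] n 1007 z 103.8 ang 33.0 c [ 438.31 -250.01] W [16.2 15.6 15.9]
px [179. 182.] n 883 z 103.9 ang 0.5 c [ 496.89 -238.56] W [15.8 15.9 15.9]
px [ 30. 222.] n 3871 z 102.9 ang 56.5 c [ 449.64 -310.86] W [37.3 37.5 37.1]
px [284. 242.] n 4162 z 102.9 ang 43.0 c [ 559.06 -228.06] W [37.1 37.6 37.6]
from [ 558.6 -226.8  135.1  -48.3] [-1.5706e+00 -1.0000e-04 -8.4340e-01]
[[0.0001, 0.0205, -0.0003, 0, 0.06, 0], [0.0001, 0.0205, -0.0003, 0, 0.06, 0], [0.0001, 0.0205, -0.0003, 0, 0.06, 0]]
```

View pics/w14_fit.png

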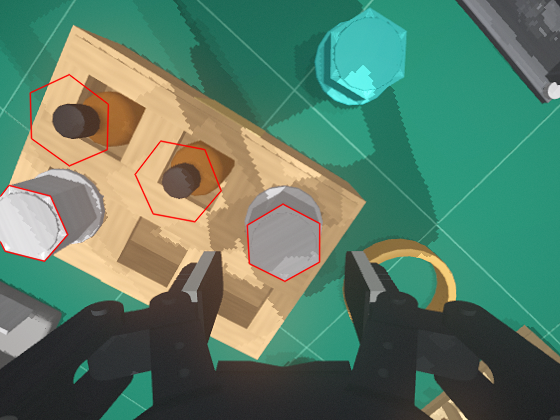

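Emit:
send_rows(
  series=[
    [0.0004, 0.021, -0.0002, 0, 0, 0],
    [0.0004, 0.021, -0.0002, 0, 0, 0],
    [0.0004, 0.0195, -0.0001, 0, 0, 0],
    [0, 0, 0, 0, 0, 0],
    [0, 0, 0, 0, 0, 0],
  ],
)

```text
clock: 19.1
eef_pos: [559.2, -228.2, 73.7]
tcp_rot: [-1.571, 0.0, -0.844]
contact_force: [-0.6, -0.5, 0.5]
opening: 0.618
```

Emit:
send_rows(
  series=[
    [0, 0, 0, 0, 0, 0],
    [0, 0, 0, 0, 0, 0],
    [0, 0, 0, 0, 0, 0],
  ],
  gripper=0.3,
)

```text
clock: 19.4
eef_pos: [560.0, -228.8, 74.9]
tcp_rot: [-1.569, -0.002, -0.845]
contact_force: [-1.1, 2.0, 7.1]
opening: 0.434
```

Emit:
send_rows(
  series=[
    [0, -0.02, 0, 0, 0, 0],
    [0, -0.03, 0, 0, 0, 0],
    [0, -0.035, 0, 0, 0, 0],
    [0, -0.022, 0, 0, 0, 0],
    [0, 0, 0, 0, 0, 0],
    [0, 0, 0, 0, 0, 0],
  ],
)

```text
clock: 20.0
eef_pos: [558.5, -228.6, 179.8]
tcp_rot: [-1.571, 0.0, -0.845]
contact_force: [-0.4, 0.7, -6.9]
opening: 0.433
```

```bash
python3 - <<'E'
from h import *
from rig import r
f=snap('w15')
s=r.sense(); held("w15",s["eef_pos"],np.degrees(s["tcp_rot"][2]))
plan(549,245,165,13,12)
E
```

```text
t 20.05 pos [ 558.  -228.3  178.9] rot [-90.05   0.11 -48.45] q [-0.391  0.374  1.729 -0.     1.041 -1.116] F [-0.4 -0.5 -5.7] T [-0.02 -0.03  0.  ] op 0.429 cam [ 513.6 -179.   322.5]
held tool xz [-0.38 -0.35] W [38.  38.1] z 29.0 n 7920
from [ 558.  -228.3  178.9  -48.4] [-1.5717  0.0018 -0.8455]
[[-0.03, 0.0012, 0.0256, 0, -5.12, 0], [-0.0276, 0.0012, 0.0282, 0, -5.12, 0], [-0.025, 0.0012, 0.0305, 0, -5.12, 0], [-0.0222, 0.0012, 0.0326, 0, -5.12, 0], [-0.0192, 0.0012, 0.0345, 0, -5.12, 0], [-0.016, 0.0012, 0.0361, 0, -5.12, 0], [-0.0127, 0.0012, 0.0373, 0, -5.12, 0], [-0.0093, 0.0012, 0.0383, 0, -5.12, 0], [-0.0059, 0.0012, 0.039, 0, -5.12, 0], [-0.0024, 0.0012, 0.0394, 0, -5.12, 0], [0.0011, 0.0012, 0.0394, 0, -5.12, 0], [0.0047, 0.0012, 0.0392, 0, -5.12, 0]]
```

```bash
python3 - <<'E'
from h import *
plan(548,244.5,179,43,12)
E
```

```text
from [ 558.  -228.3  178.9  -48.4] [-1.5717  0.0018 -0.8455]
[[-0.03, -0.0, 0.0255, 0, -7.62, 0], [-0.0264, -0.0, 0.0293, 0, -7.62, 0], [-0.0223, -0.0, 0.0325, 0, -7.62, 0], [-0.0178, -0.0, 0.0352, 0, -7.62, 0], [-0.0129, -0.0, 0.0372, 0, -7.62, 0], [-0.0079, -0.0, 0.0386, 0, -7.62, 0], [-0.0027, -0.0, 0.0393, 0, -7.62, 0], [0.0025, -0.0, 0.0393, 0, -7.62, 0], [0.0077, -0.0, 0.0386, 0, -7.62, 0], [0.0128, -0.0, 0.0373, 0, -7.62, 0], [0.0176, -0.0, 0.0353, 0, -7.62, 0], [0.0221, -0.0, 0.0326, 0, -7.62, 0]]
```

Emit:
send_rows(
  series=[
    [-0.03, -0.022, 0.0255, 0, -7.62, 0],
    [-0.0264, -0.022, 0.0293, 0, -7.62, 0],
    [-0.0223, -0.02, 0.0325, 0, -7.62, 0],
    [-0.0178, 0, 0.0352, 0, -7.62, 0],
    [-0.0129, 0, 0.0372, 0, -7.62, 0],
    [-0.0079, 0, 0.0386, 0, -7.62, 0],
    [-0.0027, 0, 0.0393, 0, -7.62, 0],
    [0.0025, 0, 0.0393, 0, -7.62, 0],
  ],
)

```text
clock: 20.85
eef_pos: [551.0, 87.8, 242.1]
tcp_rot: [-1.571, 0.003, 0.224]
contact_force: [1.1, 0.3, -4.4]
opening: 0.432
```

Emit:
send_rows(
  series=[
    [0.0077, 0.01, 0.0386, 0, -7.62, 0],
    [0.0128, 0.025, 0.0373, 0, -7.62, 0],
    [0.0176, 0.025, 0.0353, 0, -7.62, 0],
    [0.0221, 0.02, 0.0326, 0, -7.62, 0],
    [0, 0, 0, 0, 0, 0],
    [0, 0, 0, 0, 0, 0],
    [0, 0, 0, 0, 0, 0],
  ],
)

```text
clock: 21.55
eef_pos: [548.5, 243.2, 163.3]
tcp_rot: [-1.571, 0.002, 0.749]
contact_force: [-0.1, -0.3, -4.6]
opening: 0.432
```

```bash
python3 - <<'E'
from h import *
from rig import r
f=snap('w16')
s=r.sense(); held("w16",s["eef_pos"],np.degrees(s["tcp_rot"][2]))
fits("w16",90,97,50)
pplan(548.0,244.2,150,43,2,-0.4)
E
```

```text
t 21.6 pos [548.9 243.  164. ] rot [-9.000e+01  5.000e-02  4.291e+01] q [ 0.414  0.386  1.748 -0.     1.008 -1.905] F [ 0.   0.  -5.5] T [ 0.03 -0.01  0.03] op 0.432 cam [499.2 197.2 306.2]
held tool xz [-1.6   0.44] W [37.9 38. ] z 27.6 n 7789
px [395. 170.] n 3234 z 92.1 ang 38.0 c [478.51 272.3 ] W [49.1 49.9 49.4]
px [286. 199.] n 1542 z 92.1 ang 39.0 c [541.56 239.23] W [27.3 49.  48.8]
from [548.9 243.  164.   42.9] F [ 0.   0.  -5.5]
head axis now [548.63 242.77]
[[0.0003, 0.00698, 0.0007, 0, -0.04, 0], [0.0003, 0.00698, 0.0007, 0, -0.04, 0]]
```

Emit:
send_rows(
  series=[
    [0.0004, 0.005, 0.0007, 0, 0, 0],
    [0.0004, 0.004, 0.0007, 0, 0, 0],
    [0, 0, 0, 0, 0, 0],
    [0, 0, 0, 0, 0, 0],
  ],
)

```text
clock: 22.0
eef_pos: [548.6, 245.2, 155.3]
tcp_rot: [-1.571, 0.0, 0.75]
contact_force: [0.3, 0.2, -5.6]
opening: 0.43
```

```bash
python3 - <<'E'
from h import *
from rig import r
f=snap('w17')
s=r.sense(); held("w17",s["eef_pos"],np.degrees(s["tcp_rot"][2]))
fits("w17",90,97,50)
pplan(548.0,244.2,150,43,2,-0.7)
E
```

```text
t 22.05 pos [548.7 245.4 155.4] rot [-90.    -0.    42.97] q [ 0.418  0.397  1.754 -0.     0.991 -1.903] F [-0.1  0.1 -5.7] T [0.01 0.01 0.01] op 0.431 cam [499.1 199.1 298. ]
held tool xz [-1.63  0.13] W [38. 38.] z 28.1 n 7845
px [397. 169.] n 3523 z 92.1 ang 37.0 c [478.51 272.29] W [49.1 50.  49.4]
px [282. 199.] n 1646 z 92.1 ang 39.5 c [541.75 239.19] W [27.9 48.9 49. ]
from [548.7 245.4 155.4  43. ] F [-0.1  0.1 -5.7]
head axis now [548.17 244.88]
[[-0.0003, 0.00268, -0.0002, 0, -0.01, 0], [-0.0003, 0.00268, -0.0002, 0, -0.01, 0]]
```

Emit:
send_rows(
  series=[
    [0.0002, 0.003, -0.0003, 0, 0, 0],
    [0, 0.003, 0, 0, 0, 0],
    [0, 0.002, 0, 0, 0, 0],
    [0, 0, 0, 0, 0, 0],
  ],
)

```text
clock: 22.45
eef_pos: [548.6, 245.4, 146.8]
tcp_rot: [-1.571, 0.001, 0.75]
contact_force: [0.2, 0.2, -5.6]
opening: 0.428
```

Emit:
send_rows(
  series=[
    [0, 0.002, 0, 0, 0, 0],
    [0, 0.001, 0, 0, 0, 0],
    [0, 0, 0, 0, 0, 0],
  ],
)

```text
clock: 22.75
eef_pos: [548.8, 245.4, 144.1]
tcp_rot: [-1.571, 0.0, 0.75]
contact_force: [-0.2, 0.1, -6.0]
opening: 0.431
```

Emit:
send_rows(
  series=[
    [0, 0.002, 0, 0, 0, 0],
    [0, 0.001, 0, 0, 0, 0],
    [0, 0, 0, 0, 0, 0],
  ],
)

```text
clock: 23.05
eef_pos: [549.3, 245.6, 142.2]
tcp_rot: [-1.571, -0.001, 0.75]
contact_force: [-2.3, -1.1, 4.0]
opening: 0.43
```

Emit:
send_rows(
  series=[
    [0, -0.002, 0, 0, 0, 0],
    [0, 0.0008, -0.0002, 0, 8, 0],
    [0, 0.0008, -0.0002, 0, 8, 0],
    [0, 0.0008, -0.0002, 0, 8, 0],
    [0, 0, 0, 0, 0, 0],
  ],
)

```text
clock: 23.55
eef_pos: [549.1, 244.8, 140.4]
tcp_rot: [-1.571, 0.001, 0.329]
contact_force: [-0.0, 0.2, -5.9]
opening: 0.431
```

Emit:
send_rows(
  series=[
    [0, 0.0008, -0.0002, 0, 8, 0],
    [0, 0.0008, -0.0002, 0, 8, 0],
    [0, 0.0008, -0.0002, 0, 8, 0],
    [0, 0.0008, -0.0002, 0, 8, 0],
    [0, 0.0008, -0.0002, 0, 8, 0],
  ],
)

```text
clock: 24.05
eef_pos: [549.3, 244.0, 136.7]
tcp_rot: [-1.571, 0.0, -0.368]
contact_force: [-0.1, 0.4, -5.9]
opening: 0.432
```

Emit:
send_rows(
  series=[
    [0, 0.0008, -0.0002, 0, 8, 0],
    [0, 0.0008, -0.0002, 0, 8, 0],
    [0, 0.0008, -0.0002, 0, 8, 0],
    [0, 0.0008, -0.0002, 0, 8, 0],
    [0, 0.0008, -0.0002, 0, 8, 0],
    [0, 0.0008, -0.0002, 0, 8, 0],
    [0, 0.0008, -0.0002, 0, 8, 0],
  ],
)

```text
clock: 24.75
eef_pos: [548.3, 243.0, 131.1]
tcp_rot: [-1.571, -0.0, -1.345]
contact_force: [-0.3, 0.2, -5.6]
opening: 0.431
```

Emit:
send_rows(
  series=[
    [0, 0.001, 0, 0, 0, 0],
    [0, 0, 0, 0, 0, 0],
  ],
)

```text
clock: 24.95
eef_pos: [548.5, 243.2, 130.4]
tcp_rot: [-1.571, 0.0, -1.338]
contact_force: [-1.0, 0.5, -4.1]
opening: 0.429
```

Emit:
send_rows(
  series=[
    [0, 0, 0, 0, 0, 0],
    [0, 0, 0, 0, 0, 0],
    [0, 0, 0, 0, 0, 0],
    [0, -0.02, 0, 0, 0, 0],
    [0, -0.03, 0, 0, 0, 0],
    [0, -0.03, 0, 0, 0, 0],
  ],
  gripper=0.62,
)

```text
clock: 25.55
eef_pos: [548.2, 242.9, 211.1]
tcp_rot: [-1.571, -0.0, -1.343]
contact_force: [0.8, 0.5, -0.5]
opening: 0.617
```

```bash
python3 - <<'E'
from h import *
f=snap('w18')
fits("w18",150,166,38)
plan(450,-310,210,-94.5,13,s=(548.3,243,210.5,-76.6))
E
```

```text
t 25.6 pos [550.7 244.  216.6] rot [-8.962e+01  7.000e-02 -7.695e+01] q [ 0.415  0.329  1.703 -0.     1.103  0.187] F [2.9 0.6 4.1] T [ 0.05 -0.13 -0.03] op 0.614 cam [532.6 307.7 353.8]
px [287. 224.] n 3550 z 157.9 ang 14.0 c [549.86 244.92] W [37.1 37.7 37.7]
[[0.0396, 0.0, -0.0172, 0, 1.38, 0], [0.04, 0.0, -0.0163, 0, 1.38, 0], [0.0404, 0.0, -0.0153, 0, 1.38, 0], [0.0408, 0.0, -0.0143, 0, 1.38, 0], [0.0411, 0.0, -0.0133, 0, 1.38, 0], [0.0414, 0.0, -0.0123, 0, 1.38, 0], [0.0417, 0.0, -0.0113, 0, 1.38, 0], [0.042, 0.0, -0.0103, 0, 1.38, 0], [0.0422, 0.0, -0.0093, 0, 1.38, 0], [0.0424, 0.0, -0.0083, 0, 1.38, 0], [0.0426, 0.0, -0.0073, 0, 1.38, 0], [0.0427, 0.0, -0.0063, 0, 1.38, 0], [0.0429, 0.0, -0.0052, 0, 1.38, 0]]
```

View pics/w18_fit.png

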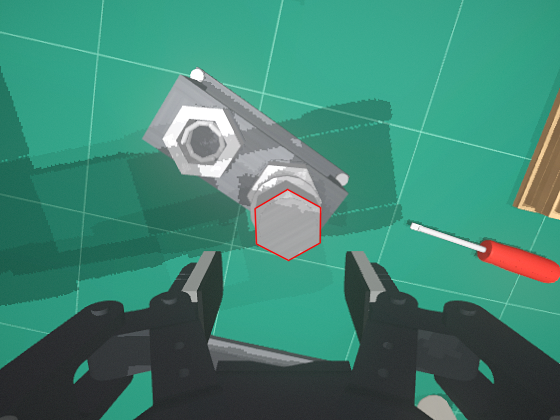

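A stands in the right nut (head top ~158 mm, i.e. 20 mm deep). On to C.

Emit:
send_rows(
  series=[
    [0.0396, 0, -0.0172, 0, 1.38, 0],
    [0.04, 0, -0.0163, 0, 1.38, 0],
    [0.0404, 0, -0.0153, 0, 1.38, 0],
    [0.0408, 0, -0.0143, 0, 1.38, 0],
    [0.0411, 0, -0.0133, 0, 1.38, 0],
    [0.0414, 0, -0.0123, 0, 1.38, 0],
    [0.0417, 0, -0.0113, 0, 1.38, 0],
    [0.042, 0, -0.0103, 0, 1.38, 0],
  ],
)

```text
clock: 26.4
eef_pos: [485.2, -98.5, 210.6]
tcp_rot: [-1.57, -0.0, -1.537]
contact_force: [-0.1, -0.3, 0.0]
opening: 0.623
```

Emit:
send_rows(
  series=[
    [0.0422, 0.015, -0.0093, 0, 1.38, 0],
    [0.0424, 0.015, -0.0083, 0, 1.38, 0],
    [0.0426, 0.015, -0.0073, 0, 1.38, 0],
    [0.0427, 0.015, -0.0063, 0, 1.38, 0],
    [0.0429, 0.015, -0.0052, 0, 1.38, 0],
    [0, 0, 0, 0, 0, 0],
    [0, 0, 0, 0, 0, 0],
    [0, 0, 0, 0, 0, 0],
  ],
)

```text
clock: 27.2
eef_pos: [446.3, -308.7, 135.6]
tcp_rot: [-1.571, 0.0, -1.656]
contact_force: [-0.7, 0.0, 0.7]
opening: 0.617
```

```bash
python3 - <<'E'
from h import *
f=snap('w19')
fits("w19",100,106,38,1500)
plan(449.6,-310.9,73.5,-94.5,3)
E
```

```text
t 27.25 pos [ 446.5 -308.4  135.7] rot [-8.997e+01 -1.000e-02 -9.487e+01] q [-0.607  0.34   1.895  0.     0.905 -0.522] F [-0.4  0.7 -0.3] T [ 0.01 -0.03 -0.01] op 0.622 cam [ 451.5 -242.5  278.3]
px [290. 243.] n 4119 z 102.9 ang 54.0 c [ 449.45 -311.23] W [37.5 37.6 37. ]
from [ 446.5 -308.4  135.7  -94.9] [-1.5703e+00 -1.0000e-04 -1.6558e+00]
[[0.0007, 0.0207, 0.0011, 0, -0.12, 0], [0.0007, 0.0207, 0.0011, 0, -0.12, 0], [0.0007, 0.0207, 0.0011, 0, -0.12, 0]]
```

View pics/w19_fit.png

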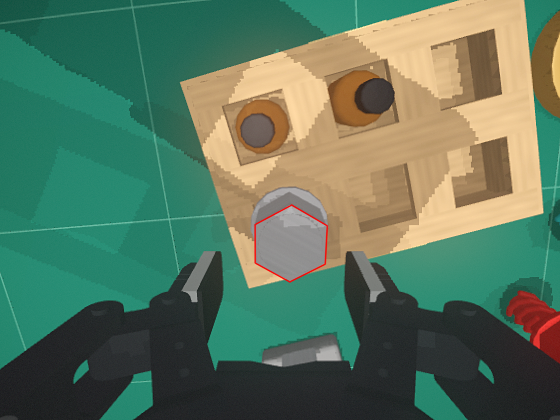

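Emit:
send_rows(
  series=[
    [0.0008, 0.021, 0.001, 0, 0, 0],
    [0.0007, 0.021, 0.001, 0, 0, 0],
    [0.0007, 0.0195, 0.001, 0, 0, 0],
    [0, 0, 0, 0, 0, 0],
    [0, 0, 0, 0, 0, 0],
  ],
)

```text
clock: 27.75
eef_pos: [449.4, -310.9, 74.4]
tcp_rot: [-1.571, 0.0, -1.656]
contact_force: [-0.0, -0.8, 1.1]
opening: 0.62
```

Emit:
send_rows(
  series=[
    [0, 0, 0, 0, 0, 0],
    [0, 0, 0, 0, 0, 0],
    [0, 0, 0, 0, 0, 0],
  ],
  gripper=0.3,
)

```text
clock: 28.05
eef_pos: [449.8, -311.8, 75.4]
tcp_rot: [-1.569, -0.001, -1.657]
contact_force: [-0.1, 3.1, 7.5]
opening: 0.431
```

Emit:
send_rows(
  series=[
    [0, -0.02, 0, 0, 0, 0],
    [0, -0.03, 0, 0, 0, 0],
    [0, -0.035, 0, 0, 0, 0],
    [0, -0.03, 0, 0, 0, 0],
    [0, -0.03, 0, 0, 0, 0],
    [0, -0.015, 0, 0, 0, 0],
    [0, 0, 0, 0, 0, 0],
    [0, 0, 0, 0, 0, 0],
  ],
)

```text
clock: 28.85
eef_pos: [448.5, -311.3, 233.4]
tcp_rot: [-1.571, 0.0, -1.657]
contact_force: [-0.1, -0.1, -6.7]
opening: 0.43
```

```bash
python3 - <<'E'
from h import *
from rig import r
f=snap('w20')
s=r.sense(); held("w20",s["eef_pos"],np.degrees(s["tcp_rot"][2]))
E
```

```text
t 28.9 pos [ 448.1 -311.1  232.7] rot [-9.009e+01  5.000e-02 -9.495e+01] q [-0.61   0.229  1.801 -0.     1.113 -0.523] F [-0.1  0.5 -6.2] T [0.02 0.01 0.05] op 0.428 cam [ 453.7 -245.2  376.1]
held tool xz [-0.01 -0.1 ] W [37.9 38. ] z 28.3 n 7798
```

```bash
python3 - <<'E'
from h import *
plan(605.9,1.6,232.7,-135,9)
E
```

```text
from [ 448.1 -311.1  232.7  -94.9] [-1.5723e+00  9.0000e-04 -1.6571e+00]
[[-0.0361, -0.0, 0.0145, 0, 4.45, 0], [-0.0371, -0.0, 0.0116, 0, 4.45, 0], [-0.0379, -0.0, 0.0087, 0, 4.45, 0], [-0.0385, -0.0, 0.0057, 0, 4.45, 0], [-0.0388, -0.0, 0.0027, 0, 4.45, 0], [-0.0389, -0.0, -0.0003, 0, 4.45, 0], [-0.0388, -0.0, -0.0033, 0, 4.45, 0], [-0.0384, -0.0, -0.0063, 0, 4.45, 0], [-0.0378, -0.0, -0.0093, 0, 4.45, 0]]
```

Emit:
send_rows(
  series=[
    [-0.0361, 0, 0.0145, 0, 4.45, 0],
    [-0.0371, 0, 0.0116, 0, 4.45, 0],
    [-0.0379, 0, 0.0087, 0, 4.45, 0],
    [-0.0385, 0, 0.0057, 0, 4.45, 0],
    [-0.0388, 0, 0.0027, 0, 4.45, 0],
    [-0.0389, 0, 0, 0, 4.45, 0],
    [-0.0388, 0, -0.0033, 0, 4.45, 0],
    [-0.0384, 0, -0.0063, 0, 4.45, 0],
  ],
)

```text
clock: 29.7
eef_pos: [588.9, -32.3, 231.9]
tcp_rot: [-1.573, -0.002, -2.282]
contact_force: [0.7, -1.2, -4.8]
opening: 0.433
```

Emit:
send_rows(
  series=[
    [-0.0378, 0.01, -0.0093, 0, 4.45, 0],
    [0, 0.03, 0, 0, 0, 0],
    [0, 0.025, 0, 0, 0, 0],
    [0, 0.01, 0, 0, 0, 0],
    [0, 0, 0, 0, 0, 0],
    [0, 0, 0, 0, 0, 0],
    [0, 0, 0, 0, 0, 0],
  ],
)

```text
clock: 30.4
eef_pos: [607.7, 0.6, 160.0]
tcp_rot: [-1.569, 0.001, -2.357]
contact_force: [0.3, -0.1, -5.5]
opening: 0.437
```

```bash
python3 - <<'E'
from h import *
from rig import r
f=snap('w21')
s=r.sense(); held("w21",s["eef_pos"],np.degrees(s["tcp_rot"][2]))
fits("w21",90,97,50)
pplan(605.9,1.6,152,-135,1,0)
E
```

```text
t 30.45 pos [6.077e+02 6.000e-01 1.602e+02] rot [-8.9910e+01  9.0000e-02 -1.3502e+02] q [-0.002  0.4    1.737  0.     1.003  0.784] F [ 0.3 -0.6 -5.2] T [-0.   -0.01  0.02] op 0.43 cam [654.3  47.3 302.8]
held tool xz [ 0.12 -0.07] W [37.9 37.9] z 27.5 n 7700
px [280. 199.] n 1602 z 92.0 ang 55.0 c [611.06   7.81] W [29.1 49.  48.4]
from [ 6.077e+02  6.000e-01  1.602e+02 -1.350e+02] F [ 0.3 -0.6 -5.2]
head axis now [6.0772e+02 5.7000e-01]
[[0.0006, 0.00817, -0.002, 0, -0.02, 0]]
```

View pics/w21_fit.png

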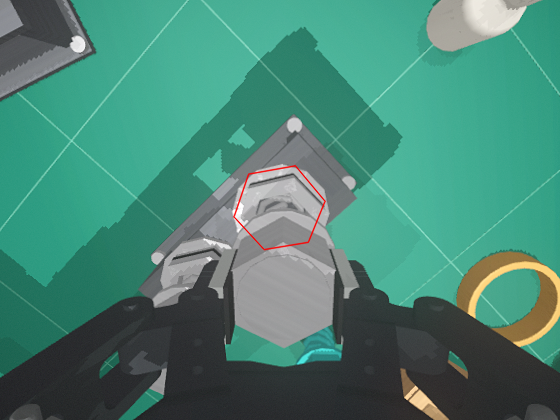

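Emit:
send_rows(
  series=[
    [0.0006, 0.004, -0.002, 0, 0, 0],
    [0, 0.004, 0, 0, 0, 0],
    [0, 0.0, 0, 0, 0, 0],
    [0, 0, 0, 0, 0, 0],
  ],
)

```text
clock: 30.85
eef_pos: [604.9, 1.8, 150.7]
tcp_rot: [-1.571, -0.0, -2.356]
contact_force: [-0.5, 0.8, -4.1]
opening: 0.433
```

Emit:
send_rows(
  series=[
    [0, 0.003, 0, 0, 0, 0],
    [0, 0.001, 0, 0, 0, 0],
    [0, 0, 0, 0, 0, 0],
  ],
)

```text
clock: 31.15
eef_pos: [606.0, 1.8, 148.4]
tcp_rot: [-1.569, 0.001, -2.356]
contact_force: [-2.2, 0.1, 7.9]
opening: 0.435
```

Emit:
send_rows(
  series=[
    [0, -0.004, 0, 0, 0, 0],
    [0, 0, 0, 0, -8, 0],
    [0, 0, 0, 0, -8, 0],
    [0, 0, 0, 0, -8, 0],
    [0, 0, 0, 0, -8, 0],
    [0, 0, 0, 0, -8, 0],
    [0, 0.003, 0, 0, 0, 0],
    [0, 0, 0, 0, 0, 0],
  ],
)

```text
clock: 31.95
eef_pos: [605.3, 1.8, 147.3]
tcp_rot: [-1.57, -0.0, -1.662]
contact_force: [1.6, -0.6, -6.3]
opening: 0.429
```

Emit:
send_rows(
  series=[
    [0, 0.002, 0, 0, 0, 0],
    [0, 0.001, 0, 0, 0, 0],
    [0, 0, 0, 0, 0, 0],
  ],
)

```text
clock: 32.25
eef_pos: [605.6, 1.8, 145.2]
tcp_rot: [-1.57, -0.0, -1.659]
contact_force: [2.0, -1.5, -1.8]
opening: 0.43
```

Emit:
send_rows(
  series=[
    [0, -0.0005, 0, 0, -8, 0],
    [0, 0.0008, 0, 0, -8, 0],
    [0, 0.0008, 0, 0, -8, 0],
    [0, 0, 0, 0, 0, 0],
  ],
)

```text
clock: 32.65
eef_pos: [606.7, 1.7, 146.3]
tcp_rot: [-1.567, -0.002, -1.235]
contact_force: [-2.5, -0.7, 16.1]
opening: 0.428
```

```bash
python3 - <<'E'
from h import *
plan(478.5,272.3,232,35,13,s=(605.5,1.8,232,-70.8))
E
```

```text
[[-0.0229, -0.0, -0.0024, 0, -8.14, 0], [-0.023, -0.0, 0.0009, 0, -8.14, 0], [-0.0226, -0.0, 0.0041, 0, -8.14, 0], [-0.0218, -0.0, 0.0073, 0, -8.14, 0], [-0.0206, -0.0, 0.0103, 0, -8.14, 0], [-0.0189, -0.0, 0.0131, 0, -8.14, 0], [-0.0168, -0.0, 0.0156, 0, -8.14, 0], [-0.0145, -0.0, 0.0179, 0, -8.14, 0], [-0.0118, -0.0, 0.0197, 0, -8.14, 0], [-0.0089, -0.0, 0.0212, 0, -8.14, 0], [-0.0058, -0.0, 0.0222, 0, -8.14, 0], [-0.0026, -0.0, 0.0228, 0, -8.14, 0], [0.0007, -0.0, 0.023, 0, -8.14, 0]]
```

Emit:
send_rows(
  series=[
    [0, -0.01, 0, 0, 0, 0],
    [0, -0.03, 0, 0, 0, 0],
    [0, -0.03, 0, 0, 0, 0],
    [0, -0.018, 0, 0, 0, 0],
    [0, 0, 0, 0, 0, 0],
  ],
)

```text
clock: 33.15
eef_pos: [606.1, 2.0, 234.3]
tcp_rot: [-1.567, -0.001, -1.24]
contact_force: [0.6, -0.0, -5.6]
opening: 0.434
```

Emit:
send_rows(
  series=[
    [-0.0229, 0, -0.0024, 0, -8.14, 0],
    [-0.023, 0, 0.0009, 0, -8.14, 0],
    [-0.0226, 0, 0.0041, 0, -8.14, 0],
    [-0.0218, 0, 0.0073, 0, -8.14, 0],
    [-0.0206, 0, 0.0103, 0, -8.14, 0],
    [-0.0189, 0, 0.0131, 0, -8.14, 0],
    [-0.0168, 0, 0.0156, 0, -8.14, 0],
    [-0.0145, 0, 0.0179, 0, -8.14, 0],
  ],
)

```text
clock: 33.95
eef_pos: [525.7, 169.1, 229.9]
tcp_rot: [-1.572, 0.003, -0.097]
contact_force: [0.4, -0.4, -4.4]
opening: 0.431
```

Emit:
send_rows(
  series=[
    [-0.0118, 0, 0.0197, 0, -8.14, 0],
    [-0.0089, 0, 0.0212, 0, -8.14, 0],
    [-0.0058, 0, 0.0222, 0, -8.14, 0],
    [-0.0026, 0, 0.0228, 0, -8.14, 0],
    [0.0007, 0, 0.023, 0, -8.14, 0],
    [0, 0, 0, 0, 0, 0],
    [0, 0, 0, 0, 0, 0],
    [0, 0, 0, 0, 0, 0],
  ],
)

```text
clock: 34.75
eef_pos: [478.5, 272.0, 230.8]
tcp_rot: [-1.571, 0.002, 0.606]
contact_force: [-0.0, 0.5, -5.5]
opening: 0.432
```

```bash
python3 - <<'E'
from h import *
from rig import r
f=snap('w22')
s=r.sense(); held("w22",s["eef_pos"],np.degrees(s["tcp_rot"][2]))
pplan(478.5,272.3,158,35,3,0)
E
```

```text
t 34.8 pos [478.7 272.  231. ] rot [-9.000e+01  7.000e-02  3.471e+01] q [ 0.514  0.239  1.793 -0.     1.111 -1.662] F [-0.2  0.2 -5.2] T [-0.01 -0.01  0.01] op 0.431 cam [423.1 233.5 373.6]
held tool xz [-1.32  0.11] W [37.9 38. ] z 27.6 n 7718
from [478.7 272.  231.   34.7] F [-0.2  0.2 -5.2]
head axis now [478.68 271.96]
[[0.0, 0.02435, 0.0001, 0, -0.1, 0], [0.0, 0.02435, 0.0001, 0, -0.1, 0], [0.0, 0.02435, 0.0001, 0, -0.1, 0]]
```

View pics/w22.png

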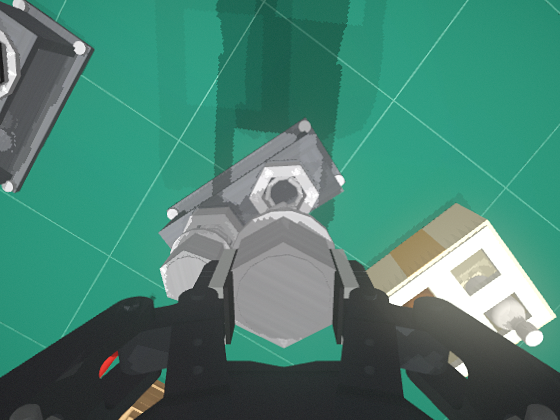

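Emit:
send_rows(
  series=[
    [0.0006, 0.02, 0.0002, 0, 0, 0],
    [0.0006, 0.03, 0.0002, 0, 0, 0],
    [0, 0.022, 0, 0, 0, 0],
    [0, 0.004, 0, 0, 0, 0],
    [0, 0, 0, 0, 0, 0],
    [0, 0, 0, 0, 0, 0],
  ],
)

```text
clock: 35.4
eef_pos: [480.4, 273.9, 156.8]
tcp_rot: [-1.571, -0.002, 0.607]
contact_force: [-0.3, 0.3, -4.8]
opening: 0.425
```

```bash
python3 - <<'E'
from h import *
from rig import r
f=snap('w23')
s=r.sense(); held("w23",s["eef_pos"],np.degrees(s["tcp_rot"][2]))
pplan(478.5,272.3,152,35,1,-1.2)
E
```

```text
t 35.45 pos [480.5 274.  157. ] rot [-90.01  -0.12  34.79] q [ 0.516  0.326  1.858  0.     0.955 -1.662] F [ 0.   0.8 -5.1] T [-0.05  0.04 -0.02] op 0.429 cam [424.7 235.1 299.4]
held tool xz [-1.41 -0.15] W [37.9 38. ] z 27.6 n 7703
from [480.5 274.  157.   34.8] F [ 0.   0.8 -5.1]
head axis now [479.51 273.33]
[[-0.0014, 0.00502, -0.0003, 0, -0.21, 0]]
```

Emit:
send_rows(
  series=[
    [-0.0012, 0.003, -0.0003, 0, 0, 0],
    [0, 0.003, 0, 0, 0, 0],
    [0, 0.002, 0, 0, 0, 0],
    [0, 0, 0, 0, 0, 0],
  ],
)

```text
clock: 35.85
eef_pos: [478.5, 272.7, 147.4]
tcp_rot: [-1.571, 0.0, 0.608]
contact_force: [-0.1, 0.3, -5.1]
opening: 0.431
```

Emit:
send_rows(
  series=[
    [0, 0.002, 0, 0, 0, 0],
    [0, 0.001, 0, 0, 0, 0],
    [0, 0, 0, 0, 0, 0],
  ],
)

```text
clock: 36.15
eef_pos: [478.6, 272.8, 144.5]
tcp_rot: [-1.571, 0.0, 0.608]
contact_force: [0.0, -0.3, -5.4]
opening: 0.429
```

Emit:
send_rows(
  series=[
    [0, 0.002, 0, 0, 0, 0],
    [0, 0.001, 0, 0, 0, 0],
    [0, 0, 0, 0, 0, 0],
  ],
)

```text
clock: 36.45
eef_pos: [479.0, 272.9, 141.9]
tcp_rot: [-1.571, -0.001, 0.608]
contact_force: [1.6, 0.1, -3.5]
opening: 0.431
```

Near contact at ~9 mm. Back up 1 mm and turn clockwise.

Emit:
send_rows(
  series=[
    [0, -0.001, 0, 0, 0, 0],
    [0, 0.0008, -0.0001, 0, 8, 0],
    [0, 0.0008, -0.0001, 0, 8, 0],
    [0, 0.0008, -0.0001, 0, 8, 0],
    [0, 0, 0, 0, 0, 0],
  ],
)

```text
clock: 36.95
eef_pos: [478.6, 272.4, 140.1]
tcp_rot: [-1.571, 0.001, 0.187]
contact_force: [-0.4, -0.2, -5.4]
opening: 0.432
```

Emit:
send_rows(
  series=[
    [0, 0.0008, -0.0002, 0, 8, 0],
    [0, 0.0008, -0.0002, 0, 8, 0],
    [0, 0.0008, -0.0002, 0, 8, 0],
    [0, 0.0008, -0.0002, 0, 8, 0],
    [0, 0.0008, -0.0002, 0, 8, 0],
    [0, 0.0008, -0.0002, 0, 8, 0],
  ],
)

```text
clock: 37.55
eef_pos: [478.8, 271.5, 135.5]
tcp_rot: [-1.57, -0.0, -0.65]
contact_force: [0.4, -0.3, -4.6]
opening: 0.432
```

Emit:
send_rows(
  series=[
    [0, 0.0008, -0.0002, 0, 8, 0],
    [0, 0.0008, -0.0002, 0, 8, 0],
    [0, 0.0008, -0.0002, 0, 8, 0],
    [0, 0.0008, -0.0002, 0, 8, 0],
    [0, 0.0008, -0.0002, 0, 8, 0],
    [0, 0, 0, 0, 0, 0],
  ],
)

```text
clock: 38.15
eef_pos: [478.3, 271.2, 131.7]
tcp_rot: [-1.57, 0.001, -1.345]
contact_force: [0.7, 1.9, -5.7]
opening: 0.43
```

Emit:
send_rows(
  series=[
    [0, 0.001, 0, 0, 0, 0],
    [0, 0, 0, 0, 0, 0],
  ],
)

```text
clock: 38.35
eef_pos: [478.4, 271.2, 131.0]
tcp_rot: [-1.57, 0.001, -1.343]
contact_force: [1.7, 1.4, -2.4]
opening: 0.431
```

Emit:
send_rows(
  series=[
    [0, 0, 0, 0, 0, 0],
    [0, 0, 0, 0, 0, 0],
    [0, 0, 0, 0, 0, 0],
    [0, -0.02, 0, 0, 0, 0],
    [0, -0.03, 0, 0, 0, 0],
    [0, -0.03, 0, 0, 0, 0],
    [0.03, -0.03, 0, 0, 0, 0],
    [0.04, 0, 0, 0, 0, 0],
  ],
  gripper=0.62,
)

```text
clock: 39.15
eef_pos: [495.5, 203.8, 244.7]
tcp_rot: [-1.564, 0.001, -1.344]
contact_force: [1.4, 0.5, -0.8]
opening: 0.619
```

Emit:
send_rows(
  series=[
    [0.01, 0, 0, 0, 0, 0],
    [0, 0, 0, 0, 0, 0],
    [0, 0, 0, 0, 0, 0],
    [0, 0, 0, 0, 0, 0],
    [0, 0, 0, 0, 0, 0],
    [0, 0, 0, 0, 0, 0],
  ],
)

```text
clock: 39.75
eef_pos: [495.4, 193.5, 240.2]
tcp_rot: [-1.571, 0.0, -1.346]
contact_force: [1.5, -0.4, 0.4]
opening: 0.614
```

```bash
python3 - <<'E'
from h import *
f=snap('w24')
fits("w24",150,166,38)
g=snap('s24','scene'); snap('t24','top')
cv2.imwrite("pics/s24c.png",cv2.resize(g["frame"][120:280,120:400,::-1],None,fx=2.8,fy=2.8,interpolation=cv2.INTER_CUBIC))
fits("t24",150,166,38,20)
E
```

```text
t 39.8 pos [495.5 193.4 240.3] rot [-90.02   0.   -77.13] q [0.369 0.199 1.822 0.    1.121 0.144] F [ 0.3  0.6 -0.3] T [-0.    0.05  0.02] op 0.617 cam [480.  258.2 382.9]
px [289.  88.] n 3440 z 158.0 ang 10.0 c [480.95 272.12] W [37.2 36.9 37.1]
px [383. 156.] n 3076 z 158.0 ang 10.5 c [549.44 244.55] W [37.7 36.8 37.6]
t 39.85 pos [495.5 193.2 240.3] rot [-90.02   0.   -77.14] q [0.369 0.199 1.822 0.    1.121 0.144] F [1.1 0.7 0.5] T [-0.04 -0.03  0.04] op 0.619 cam [1340.   -72.8 1245.5]
t 39.9 pos [495.6 193.1 240.4] rot [-90.01   0.   -77.15] q [0.369 0.199 1.822 0.    1.121 0.144] F [-0.1 -0.1  0.3] T [ 0.01 -0.01  0.01] op 0.62 cam [ 336.8  -15.6 1662.2]
px [19.  3.] n 103 z 158.0 ang 0.5 c [1378.56  933.32] W [ 12.  124.7 126.7]
px [72.  2.] n 158 z 157.7 ang 59.5 c [1378.62  733.51] W [182.1 182.7   9.5]
px [156.   1.] n 259 z 157.0 ang 0.0 c [1377.63  398.54] W [ 12.1 381.  380.6]
px [355. 130.] n 46 z 159.7 ang 29.0 c [ 870.98 -285.98] W [84.5  5.1 82.6]
px [363. 130.] n 54 z 159.4 ang 29.5 c [ 868.07 -312.74] W [90.7  5.7 90.5]
px [378. 130.] n 56 z 159.1 ang 30.0 c [ 866.28 -364.64] W [89.4  6.4 90.7]
px [385. 130.] n 59 z 157.6 ang 30.5 c [ 867.32 -390.14] W [90.1  5.5 89.7]
px [328. 132.] n 44 z 159.6 ang 29.0 c [ 865.73 -192.62] W [89.2  4.  86.9]
px [333. 130.] n 44 z 161.2 ang 30.0 c [ 866.35 -208.74] W [88.3  5.1 89.2]
px [340. 131.] n 45 z 159.5 ang 29.5 c [ 865.57 -233.88] W [89.2  4.7 86. ]
px [273. 228.] n 111 z 158.3 ang 19.5 c [527.38   4.54] W [37.5 37.3 37.2]
px [193. 245.] n 83 z 157.7 ang 5.0 c [474.47 271.68] W [28.8 36.  32.8]
px [ 64. 384.] n 127 z 158.7 ang 40.5 c [ 41.53 676.91] W [131.8   9.8 131.8]
px [282. 371.] n 24 z 157.1 ang 49.5 c [ 69.69 -16.07] W [43.5 45.   4.1]
px [487. 399.] n 93 z 157.4 ang 23.5 c [ -22.32 -657.93] W [98.2  6.  98.9]
px [ 66. 415.] n 27 z 158.6 ang 36.0 c [-54.79 661.51] W [25.8  5.2 21.6]
```

View pics/w24_fit.png

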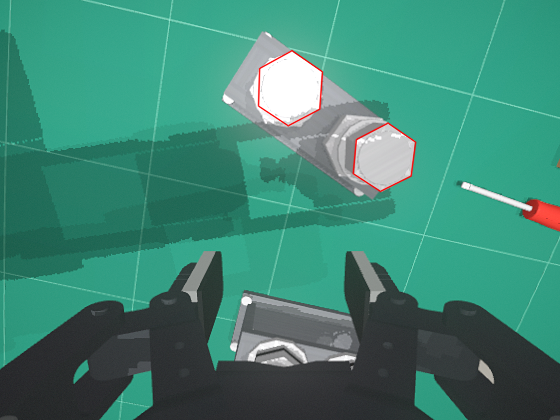

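View pics/s24c.png

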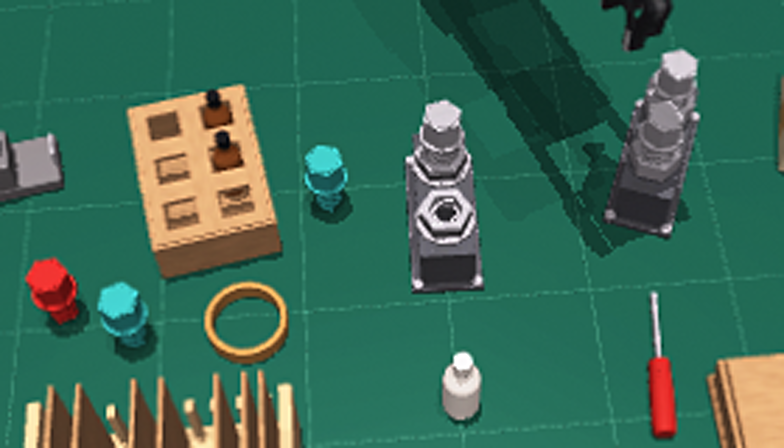

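View pics/t24.png

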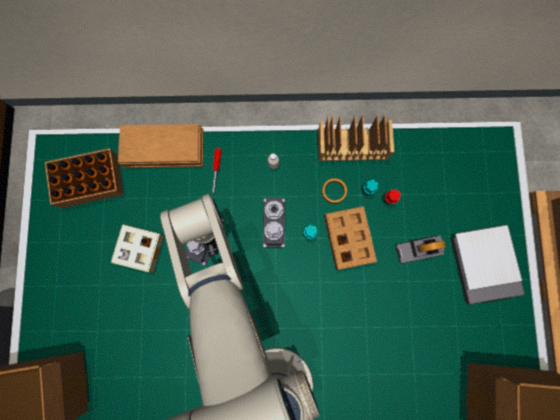

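```bash
python3 -c "
from rig import r
print(r.sign_off())"
```

```text
the job is handed in; nothing more can be done
None
```

All three screws are sorted, each standing upright about 20 mm deep in a nut of its own hand, and the job was handed in at about 40 s.

- **Left-hand screw (one):** this came from the outer right-hand corner of the carton, top-view pixel about (356, 218). It blocked in a right nut about 6 mm in, so I backed it off. It then ran freely anticlockwise into the inner left nut.
- **Right-hand screws (two):** one ran freely clockwise into the outer right nut on the first try. The other blocked in the outer left nut about 6 mm in, was backed off, and ran freely into the inner right nut.

**Final checks:**
- The head tops read about 158 mm above the table, which puts the screws 20–21 mm deep, released and with the gripper clear.
- The two right-hand heads sit 1.5–2.5 mm off the nut centres, which is a slight lean within the thread play.
- The final scene and top pictures show the bottles I could see and the tape roll where they were, and all three screws gone from the carton. I did not check the bottles in the square carton closely.
- The highest force I read on the tool was about 22 N, when the first screw blocked.

**Where the readings disagreed:** the position of the held screw in the jaws varied by about 1 mm between pictures, probably from small slips when a screw blocked. I corrected for this, and it did not affect the fits.

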